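# Find the overfilled pastry box, pack the others in the delivery case and latch it

## Task

The green-lidded pastry boxes look alike, but one of them may be overfilled and clearly heavier: lift them in turn to find out, set an overfilled one flat inside the red rework tray and stand all the others flat inside the open delivery case, keeping every box level as you carry it. Then close the case's blue lid, hook the latch's loop over the keeper on the lid, and snap the red lever down flat so that it stays latched. Leave the other things on the bench where they are.

Things in the scene. Friction and masses are not known exactly. Their poses are not given: they have to be found in the camera images.
- box_a: small closed pastry gift box, cream with a green lid and a gold band, 50 (x) x 80 (y) x 42 mm high, loose; origin at the centre of its underside, z up, x across the narrow way. All boxes look alike. Correctly filled ones weigh about 200 g, an overfilled box (at most one is here) about 380 g (each within 7 %); only lifting tells. May be absent (None) in some starts.
- box_b: small closed pastry gift box, cream with a green lid and a gold band, 50 (x) x 80 (y) x 42 mm high, loose; origin at the centre of its underside, z up, x across the narrow way. All boxes look alike. Correctly filled ones weigh about 200 g, an overfilled box (at most one is here) about 380 g (each within 7 %); only lifting tells. May be absent (None) in some starts.
- box_c: small closed pastry gift box, cream with a green lid and a gold band, 50 (x) x 80 (y) x 42 mm high, loose; origin at the centre of its underside, z up, x across the narrow way. All boxes look alike. Correctly filled ones weigh about 200 g, an overfilled box (at most one is here) about 380 g (each within 7 %); only lifting tells. May be absent (None) in some starts.
- box_d: small closed pastry gift box, cream with a green lid and a gold band, 50 (x) x 80 (y) x 42 mm high, loose; origin at the centre of its underside, z up, x across the narrow way. All boxes look alike. Correctly filled ones weigh about 200 g, an overfilled box (at most one is here) about 380 g (each within 7 %); only lifting tells. May be absent (None) in some starts.
- case: aluminium delivery case fixed to the bench, 152 (x) x 302 (y) x 60 mm high, walls and floor 6 mm. Three boxes fit side by side, narrow way along the case's y, centred at y = -90, 0, 90 mm, x = 0. Origin at the centre of its underside, z up, +x to the hinge side, -x to the latch side. The latch's bracket on the -x face is 54 mm wide, its top 75 mm high, and reaches out to x = -138 mm.
- case_lid (a joint): lid angle, rad: 0 closed, grows as it opens, up to 1.85. Stiff hinge, stays where left (2 to 4 N at the tab moves it). Hinge axis along the case's y at x = 76, z = 60 mm in the case frame. Blue lid 152 x 302 x 12 mm; closed, its top is 72 mm above the bench.
- lid_tab (a point): grip point of the black tab on the lid's free edge: tab 24 mm wide (case y), 8 mm thick, sticking out 34 mm; the point is 172 mm from the hinge axis along the lid and 6 mm above the lid's underside. Lid closed: at x = -96, y = 95, z = 66 mm in the case frame. Pinched across y from above it turns in the fingers as the lid swings.
- latch_lever (a joint): angle of the red lever, rad: 0 flat, pointing to the case's -x; grows as it swings up towards the lid; pi/2 straight up; range 0 to 2.2. Stays where left (1 N at its end moves it). With the loop hooked it tightens a springy loop (up to about 6 N at its end), passes centre at about 0.3 and is then pulled down to 0.
- lever_pivot (a point): the red lever's pivot, axis along the case's y, at x = -110, y = -45, z = 86 mm in the case frame. The lever ends 55 mm from it.
- lever_grip (a point): point on the red lever's middle line, 45 mm from its pivot; the lever is 20 mm wide (case y) and 6 mm thick there. It can be pinched across its width from above and swung, turning in the fingers, or pushed.
- latch_loop (a joint): angle of the loop relative to the lever, rad, -4.1 to 0.5. It swings freely and falls by its weight. At the start it leans back on its stop (-4.1), away from the lid; -1.3 to -1.9 when it lies hooked with the lever up, about 0 when latched. Turning it over forward makes this angle grow.
- loop_pin (a point): the loop's own pivot, axis along the case's y, on the lever 18 mm from the lever's pivot. With the lever at 1.75 to 2.1 rad it is nearly straight above the lever's pivot and the loop reaches beyond the keeper; with the lever below about 1.3 rad it no longer does.
- loop_bar (a point): middle of the loop's end bar: steel, 6 mm thick, 36 mm wide along the case's y, 73 mm from loop_pin (it can spring out 3 mm more). Two 5 mm legs join it to the lever, one on each side.
- loop_tab (a point): grip point of the yellow tab beyond the loop's bar, 20 mm beyond the bar and 93 mm from loop_pin: tab 20 mm wide (case y), 6 mm thick, reaching 34 mm beyond the bar. Pinched across its width from above it turns in the fingers as the loop swings.
- keeper (a point): where the bar's middle finally sits: on the hinge side of the steel lip on the lid, on a flat seat 24 mm wide. Lid closed: x = -52, y = -45, z = 86 mm in the case frame, axes as the case's. The lip leans to the hinge side and stands 9 mm above this point. Let down with the lever up, the bar lies on the seat up to 16 mm behind this point: that is hooked; the lever draws it home.
- rework_tray: shallow red tray fixed to the bench, 160 x 160 mm, rim 20 mm high, wall and floor 5 mm thick; origin at the centre of its underside
- ramekin: bystander: white ramekin, 72 mm across, 45 mm high; origin under its centre
- spice_jar: bystander: small jar, 52 mm across, 70 mm high; origin under its centre
- cutter_ring: bystander: steel pastry ring, 60 mm across, 32 mm high; origin under its centre
- mixing_bowl: bystander: steel bowl, 100 mm across, 55 mm high; origin under its centre
- syrup_bottle: bystander: bottle, 60 mm across, 170 mm high; origin under its centre
Not all that is in view belongs to the job. Leave any purple look-alike of the box_d alone.

How it is judged:
On the way, in this order (a step that is already met when the one before it is completed fails the run):
1. with the lid still open, every correctly filled box stands flat in the case and the overfilled one, if there is one, flat in the red tray (x of box_a in the frame of case between -0.06 and 0.06 m and y of box_a in the frame of case between -0.128 and 0.128 m and z of box_a in the frame of case between -0.005 and 0.013 m and angle between each of box_a, box_b, box_d, box_c's own z axis and vertical below 0.1 rad and x of box_b in the frame of case between -0.06 and 0.06 m and y of box_b in the frame of case between -0.128 and 0.128 m and z of box_b in the frame of case between -0.005 and 0.013 m and x of box_d in the frame of case between -0.06 and 0.06 m and y of box_d in the frame of case between -0.128 and 0.128 m and z of box_d in the frame of case between -0.005 and 0.013 m and x of box_c in the frame of rework_tray between -0.06 and 0.06 m and y of box_c in the frame of rework_tray between -0.06 and 0.06 m and z of box_c in the frame of rework_tray between -0.005 and 0.012 m and value of joint case_lid above 1 rad), for 0.2 s.
2. the lid is closed (value of joint case_lid below 0.05 rad), for 0.2 s.
3. the loop's bar lies behind the keeper lip, the lever still up (x of loop_bar in the frame of keeper between -0.006 and 0.024 m and y of loop_bar in the frame of keeper between -0.012 and 0.012 m and z of loop_bar in the frame of keeper between -0.008 and 0.006 m and value of joint latch_lever above 1.2 rad and value of joint case_lid below 0.05 rad), for 0.2 s.
4. the lever is snapped down over centre with the loop on the keeper (x of loop_bar in the frame of keeper between -0.006 and 0.006 m and y of loop_bar in the frame of keeper between -0.012 and 0.012 m and z of loop_bar in the frame of keeper between -0.008 and 0.006 m and value of joint latch_lever below 0.12 rad), for 0.2 s.
At the end, for the whole second after the job is handed in: Good boxes flat (0.1 rad) on the case floor, within 60 mm (x) and 128 mm (y) of its centre; heavy box flat in the tray within 60 mm of its centre; lid under 0.05 rad; loop bar behind the lip, within 6 mm of the keeper point; lever under 0.12 rad; boxes at rest (all of step 4 and x of box_a in the frame of case between -0.06 and 0.06 m and y of box_a in the frame of case between -0.128 and 0.128 m and z of box_a in the frame of case between -0.005 and 0.013 m and angle between each of box_a, box_b, box_d, box_c's own z axis and vertical below 0.1 rad and x of box_b in the frame of case between -0.06 and 0.06 m and y of box_b in the frame of case between -0.128 and 0.128 m and z of box_b in the frame of case between -0.005 and 0.013 m and x of box_d in the frame of case between -0.06 and 0.06 m and y of box_d in the frame of case between -0.128 and 0.128 m and z of box_d in the frame of case between -0.005 and 0.013 m and x of box_c in the frame of rework_tray between -0.06 and 0.06 m and y of box_c in the frame of rework_tray between -0.06 and 0.06 m and z of box_c in the frame of rework_tray between -0.005 and 0.012 m and value of joint case_lid below 0.05 rad and linear speed of each of box_a, box_b, box_c, box_d below 0.03 m/s); the robot touches nothing.
It fails at once if a pastry box is tipped by more than 0.6 rad (angle between any of box_a, box_b, box_c, box_d's own z axis and vertical above 0.6 rad).
It fails at once if a bystander is moved more than 40 mm (distance of any of ramekin, spice_jar, cutter_ring, mixing_bowl, syrup_bottle from where it was at the start of the episode above 0.04 m).
Of box_a, box_b, box_c, box_d only 3 to 4 are there at a start; the rules pass over those that are not, and their reading is None.
At some moment in a run one of box_a, box_b, box_c, box_d may be knocked a few centimetres aside while the robot is not near it.
It also fails if it takes over 210 s, if anything falls off the work surface, if the arm or the gripper's body presses on something with over 40 N, if the wrist force passes 120 N, or if a joint passes its speed limit or range.

## Robot

A 6-joint arm with a two-finger parallel gripper is mounted at the origin on the work surface. World frame = base frame: x ahead of the robot, y to its left, z up, the work surface at z = 0. Lengths are in m, angles in rad, forces in N, time in s.
With the tool pointing down it reaches from about 0.35 to 0.85 m from the base axis. Payload 8.1 kg.
Tool frame: the origin (TCP) lies midway between the tips of the shut fingers; the grasp point (between the pads) lies robot.grasp_offset behind it (robot.grasp_offset is the distance from the TCP to the grasp point, in m); z points along the fingers, y is the direction in which the jaws open and shut (so a half turn about z gives the same grasp; the last joint's range is limited). The gripper opens to 93 mm and grips with 3 to 60 N. Pads are 15 mm wide; open, the fingers measure 128 mm over their backs; the gripper's body (75 mm by 188 mm) begins 65 mm behind the grasp point.
Start: joints at [1.185, 0.13, 1.488, -0, 1.523, -0.085], TCP at [0.178, 0.573, 0.219] pointing down, gripper open.
Joint ranges: [-2.96, 2.96], [-0.89, 2.26], [0.02, 2.5], [-1.34, 4.48], [0, 2.73], [-2.66, 2.66]. Speed limits (rad/s): [2.39, 2.39, 2.79, 3.14, 3.14, 3.14].

## Interface

Orientations are given as a rotation vector (axis times angle).
In Python, from plant import robot gives the robot as it stands.
- The arm moves only by the shell command python3 -m handwheel 'ROWS' [OPENING] [FORCE]. ROWS is text: rows parted by semicolons, each of 6 numbers parted by spaces: the shift along the world's x, y, z each as a share of 0.3 m, from -1 to 1, then the turn, a rotation vector about the world's x, y, z each as a share of 45 degrees, from -1 to 1. A call has 1 to 5 rows; each row is the pose to reach, as a shift and turn from the pose commanded when the call began; what a row does not reach only later rows make up. A row lasts 1/10 s, in which the tool goes at most 50 mm and 8.59 degrees, less where a joint would pass 70% of its speed; a pose out of reach is approached as far as the arm can. A call with a number of a shift or a turn outside -1 to 1 is refused whole. A call with a gripper value outside its range is refused whole. OPENING is the closure, from -1 (fully open) to 1 (shut), set as the call begins (- or left out, the last holds). The fingers move at their own pace and stop on an object; FORCE is the grip in N (left out, the last holds). Time passes only in rows, so rows that repeat a pose let the fingers close. It gives the time, the measured TCP pose, the force and the opening at its end, in the units of the state.
- robot.read_state(): the state, without advancing time (a new reading comes with each control period).
- robot.read_camera(name): name is "scene" or "top"; returns (picture, depth): 400x640x3 uint8, red, green, blue; 400x640 float32, m along the optical axis (not along the pixel's ray), 0 where there is no reading.
- robot.camera_model(name): a dict with "camera_matrix" (3x3 intrinsics, pixels), "pose" (4x4, takes a point from camera to world coordinates). Camera axes: x right, y down, z forward; pixel columns grow to the right and rows downward; lengths in m; the calibration is good to about 2 mm. A picture is of the moment at which its call begins. camera_model takes no time and is no camera call.
- robot.close_job(): hands the job in, once; it reports no verdict.
Trained networks look in the newest picture that a camera, given by its name, has taken for a name from the list of things; names that differ only in an ending like _2 or _b are one class to them, and where a whole thing is asked for, a point or a joint stands for the part that bears it (a point fixed in the world has none). Each returns a list of dicts, best first, with "conf" (0 to 1); they miss things now and then, are a little off and sometimes report something else, mostly with a low value. They report only what shows in the picture. A call takes as long as a camera call. They do not tell look-alikes from the thing itself.
- robot.look_for(camera, query): "rect" ([centre column, centre row, width, height] in pixels, round what is visible of it).
- robot.silhouettes(camera, query): "pixels" (400x640 bool, what is visible of it) and "rect" ([centre column, centre row, width, height] in pixels, round what is visible of it).
- robot.tip_of(camera, query): "at" ([row, column] in pixels: a listed point, or the origin of a listed thing).
The state is a dict: "t": time; "q": joint angles; "dq": joint speeds; "joint_torque": joint torques, N m; "tool_pos": TCP position; "orientation": TCP orientation; "force": force on the tool from outside, world axes, zero at the start; "wrist_torque": the same for the moment, N m; "opening": finger opening in m.
Only numpy, scipy, OpenCV 4.12 (cv2) and the standard library are available. Lean on these libraries where they do the work, as an engineer would, in place of code of your own. Each camera call takes 0.05 s, during which the arm holds its last target.

## Working session

There is one attempt and no reset: what is moved stays moved. The work goes in short steps, Python scripts to look and compute and a shell command to move; the robot and the scene stay as the last step left them, time stands still between calls to the robot, and variables do not carry over. Pictures are saved under pics/ and viewed, and the job is handed in when it is done.

```bash
ls; mkdir -p pics; python3 - <<'E'
from plant import robot
import cv2
s=robot.read_state()
print({k:s[k] for k in ('t','tool_pos','orientation','force','opening')},robot.grasp_offset)
for n in ("scene","top"):
    p,d=robot.read_camera(n)
    cv2.imwrite(f"pics/{n}0.png",p[:,:,::-1])
    m=robot.camera_model(n);print(m)
E
```

```text
pics
{'t': 0.0, 'tool_pos': array([0.17752342, 0.57254013, 0.21757638]), 'orientation': array([-4.70612932e-01, -3.10571814e+00,  2.83182163e-03]), 'force': array([-0.03888043,  0.21473458,  0.10818504]), 'opening': 0.09308086478901316} 0.0188
{'camera_matrix': array([[378.62010297,   0.        , 317.83878785],
       [  0.        , 378.62010297, 203.66439885],
       [  0.        ,   0.        ,   1.        ]]), 'pose': array([[-0.33402117,  0.80333097, -0.49304078,  1.00719503],
       [ 0.9425507 ,  0.28761378, -0.16993084,  0.10429743],
       [ 0.00529461, -0.52147643, -0.85324926,  0.9474298 ],
       [ 0.        ,  0.        ,  0.        ,  1.        ]])}
{'camera_matrix': array([[518.61663487,   0.        , 324.69134351],
       [  0.        , 518.61663487, 194.76537161],
       [  0.        ,   0.        ,   1.        ]]), 'pose': array([[ 0.00166615, -0.99704405,  0.07681395,  0.41918411],
       [-0.9998183 , -0.00311955, -0.01880497, -0.06976292],
       [ 0.01898901, -0.07676866, -0.99686809,  1.31413645],
       [ 0.        ,  0.        ,  0.        ,  1.        ]])}
```

View pics/scene0.png

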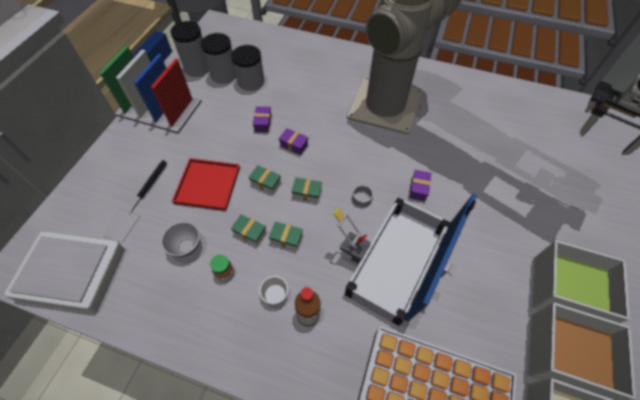

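View pics/top0.png

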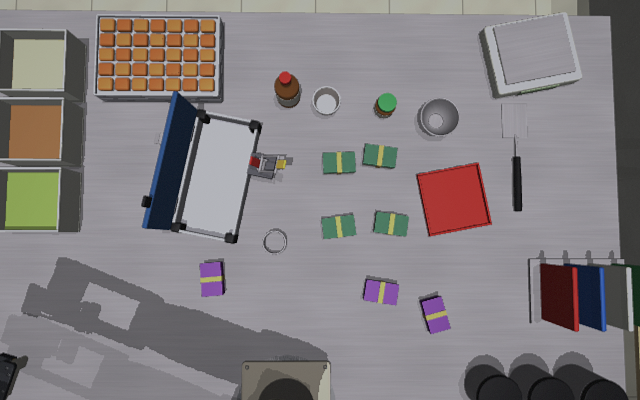

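Four green boxes (two rows near the image centre of the top view), red tray at (453,200), open case at (215,175) with latch at (268,162), three purple look-alikes. Now I'll measure.

```bash
cat > h.py <<'E'
from plant import robot
import numpy as np, cv2
from scipy.spatial.transform import Rotation as R
def world(name,d):
    m=robot.camera_model(name);K=m["camera_matrix"];T=m["pose"]
    v,u=np.mgrid[0:400,0:640]
    P=np.stack([(u-K[0,2])/K[0,0]*d,(v-K[1,2])/K[1,1]*d,d],-1)
    return P@T[:3,:3].T+T[:3,3]
def proj(name,p):
    m=robot.camera_model(name);K=m["camera_matrix"];T=m["pose"]
    c=(np.atleast_2d(p)-T[:3,3])@T[:3,:3]
    return np.stack([K[0,0]*c[:,0]/c[:,2]+K[0,2],K[1,1]*c[:,1]/c[:,2]+K[1,2]],-1)
def ray(name,u,v,z):
    m=robot.camera_model(name);K=m["camera_matrix"];T=m["pose"]
    r=T[:3,:3]@np.array([(u-K[0,2])/K[0,0],(v-K[1,2])/K[1,1],1]);o=T[:3,3]
    return o+r*(z-o[2])/r[2]
def rect(W,mask,z0,z1):
    m=mask&(W[...,2]>z0)&(W[...,2]<z1)
    p=W[m][:,:2]
    (cx,cy),(w,h),a=cv2.minAreaRect((p*1000).astype(np.float32))
    return cx,cy,w,h,a,m.sum(),np.median(W[m][:,2])
E
python3 - <<'E'
from h import *
p,d=robot.read_camera("top");W=world("top",d)
for s in robot.silhouettes("top","box_a"):
    print("box",round(s["conf"],2),np.round(s["rect"]),np.round(rect(W,s["pixels"],.034,.055),3))
for q in ("rework_tray","case","ramekin","spice_jar","cutter_ring","mixing_bowl","syrup_bottle"):
  for s in robot.silhouettes("top",q)[:2]:
    m=s["pixels"]&(W[...,2]>-.02); print(q,round(s["conf"],2),np.round(s["rect"]),np.round(rect(W,s["pixels"],.003,.3),3))
for q in ("lid_tab","lever_pivot","lever_grip","loop_pin","loop_bar","loop_tab","keeper","case","rework_tray"):
  for n in ("top",):
    for s in robot.tip_of(n,q)[:2]:
      r,c=s["at"]; r0,c0=int(round(r)),int(round(c)); print(q,round(s["conf"],2),np.round(s["at"],1),np.round(W[r0,c0],3))
h,w=slice(80,260),slice(130,330)
cv2.imwrite("pics/crop1.png",cv2.resize(p[h,w,::-1],None,fx=3.3,fy=3.3,interpolation=cv2.INTER_CUBIC)[:600])
print(robot.read_state()["t"])
E
```

```text
box 0.94 [392. 224.  36.  29.] [ 4.47318e+02 -2.56766e+02  8.09470e+01  5.15100e+01  8.23210e+01
  6.74000e+02  4.10000e-02]
box 0.85 [435. 312.  31.  40.] [ 2.26491e+02 -3.63626e+02  8.12920e+01  5.16570e+01  1.56760e+01
  7.16000e+02  4.10000e-02]
box 0.79 [379. 154.  35.  26.] [ 6.1702e+02 -2.3049e+02  8.0596e+01  5.1756e+01  8.2756e+01  6.5400e+02
  4.1000e-02]
box 0.79 [211. 282.  26.  36.] [3.12630e+02 1.82154e+02 8.06740e+01 5.19180e+01 5.12100e+00 7.15000e+02
 4.10000e-02]
box 0.77 [337. 226.  34.  19.] [ 4.40213e+02 -1.27448e+02  4.99220e+01  8.01930e+01  7.12200e+00
  6.29000e+02  4.10000e-02]
box 0.72 [340. 163.  33.  22.] [ 5.99468e+02 -1.28644e+02  5.09200e+01  8.00010e+01  1.83500e+00
  6.56000e+02  4.10000e-02]
box 0.69 [382. 292.  38.  26.] [ 2.81257e+02 -2.30634e+02  8.01100e+01  5.11670e+01  8.05420e+01
  6.82000e+02  4.10000e-02]
box 0.59 [214. 166. 146. 155.] [5.79077e+02 2.07942e+02 2.29563e+02 3.22635e+02 7.86380e+01 5.34000e+02
 4.50000e-02]
rework_tray 0.75 [453. 201.  74.  73.] [ 5.11735e+02 -4.18969e+02  1.62332e+02  1.61517e+02  1.07830e+01
  2.77500e+03  6
[... 1216 characters left out ...]
6744e+01 6.0088e+01 4.0500e+01 7.8604e+01 1.4200e+02
 1.6600e-01]
lid_tab 0.97 [200.9 146.5] [0.488 0.279 0.238]
lid_tab 0.71 [139.1 156.3] [0.627 0.277 0.19 ]
lever_pivot 0.6 [163.5 259.1] [0.584 0.062 0.104]
lever_grip 0.8 [162.  254.3] [0.587 0.071 0.122]
lever_grip 0.49 [238.8 271.2] [ 0.408  0.041 -0.002]
loop_pin 0.73 [166.6 258.5] [0.578 0.064 0.102]
loop_pin 0.22 [157.4 380.5] [ 0.612 -0.231  0.042]
loop_bar 0.58 [164.2 280.9] [0.574 0.005 0.184]
loop_tab 0.44 [163.7 281.8] [0.573 0.003 0.186]
keeper 0.79 [139.6 157.6] [0.624 0.272 0.192]
keeper 0.39 [164.7 261.8] [0.584 0.056 0.089]
case 0.61 [182.2 219.5] [0.551 0.17  0.006]
rework_tray 0.93 [201.6 451.1] [ 0.503 -0.416  0.005]
1.0
```

View pics/crop1.png

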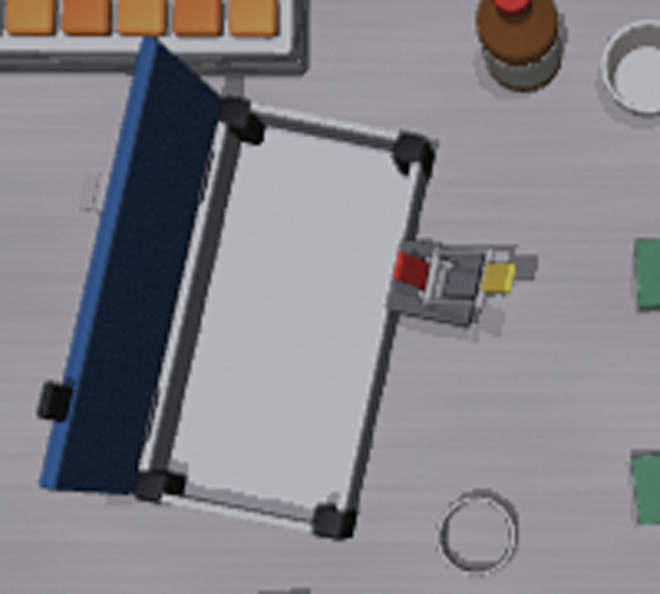

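```bash
cat > fit.py <<'E'
from h import *
from scipy.optimize import minimize
p,d=robot.read_camera("top");W=world("top",d)
reg=np.zeros((400,640),bool);reg[100:250,165:265]=True
m=reg&(W[...,2]>.052)&(W[...,2]<.066)
P=W[m][:,:2];print(len(P))
def cost(x):
    c,s=np.cos(x[2]),np.sin(x[2]);q=(P-x[:2])@np.array([[c,-s],[s,c]]) # case frame
    a=np.abs(q);dx=np.abs(a[:,0]-73);dy=np.abs(a[:,1]-148)
    q=np.abs(q)*1000
    dist=np.minimum(np.abs(q[:,0]-73)+5*np.maximum(q[:,1]-151,0),np.abs(q[:,1]-148)+5*np.maximum(q[:,0]-76,0))
    return np.minimum(np.maximum(dist-3,0),12).mean()
best=min((minimize(cost,[.555+i,.165+j,np.radians(78.6)],method="Nelder-Mead",options=dict(xatol=1e-5,fatol=1e-6,maxiter=2000)) for i in(-.01,0,.01) for j in (-.01,0,.01)),key=lambda r:r.fun)
print(best.x,np.degrees(best.x[2]),best.fun)
# lid: points above .09 in region
c,s=np.cos(best.x[2]),np.sin(best.x[2]);A=np.array([[c,-s],[s,c]])
q=(W[...,:2]-best.x[:2])@A
ml=(W[...,2]>.08)&(W[...,2]<.25)&(q[...,0]>.05)&(q[...,0]<.2)&(abs(q[...,1])<.16)
print("lid",[ (round(z,3),np.round(np.percentile(q[...,0][ml&(abs(W[...,2]-z)<.006)],[10,50,90]),3)) for z in (.1,.13,.16,.19,.21)])
mm=(W[...,2]>.07)&(abs(q[...,1]+.045)<.04)&(q[...,0]<-.03)&(q[...,0]>-.25)
i=np.argwhere(mm)
for k in i[::6]: print(k,np.round(q[tuple(k)]*1000),round(W[tuple(k)][2]*1000),p[tuple(k)])
E
python3 fit.py
```

```text
1328
[0.56333525 0.17377803 1.37305976] 78.67052905700731 0.870276045886205
lid [(0.1, array([0.077, 0.078, 0.08 ])), (0.13, array([0.079, 0.08 , 0.081])), (0.16, array([0.081, 0.082, 0.083])), (0.19, array([0.083, 0.084, 0.11 ])), (0.21, array([0.085, 0.089, 0.094]))]
[152 251] [-77. -71.] 72 [152 153 159]
[153 254] [-85. -70.] 75 [84 85 91]
[154 252] [-80. -67.] 71 [88 88 94]
[154 259] [-97. -70.] 73 [88 88 95]
[155 253] [-83. -65.] 71 [88 90 98]
[155 260] [-99. -68.] 71 [86 86 93]
[155 266] [-119.  -65.] 120 [88 88 92]
[155 272] [-136.  -64.] 147 [ 99  96 101]
[155 278] [-151.  -64.] 163 [135 131 138]
[156 254] [-85. -63.] 70 [71 73 78]
[156 260] [-100.  -66.] 72 [86 87 93]
[156 266] [-120.  -62.] 120 [111 110 114]
[156 272] [-136.  -62.] 145 [111 110 114]
[156 278] [-151.  -62.] 161 [168 165 171]
[157 254] [-94. -54.] 127 [83 41 44]
[157 260] [-101.  -63.] 74 [72 73 79]
[157 266] [-114.  -66.] 71 [81 80 85]
[157 272] [-129.  -69.] 75 [86 86 91]
[157 279] [-154.  -61.] 159 [116 115 120]
[158 255] [-97. -52.] 125 [96 29 28]
[158 261] [-108.  -57.] 108 [161 159 166]
[158 267] [-117.
[... 2939 characters left out ...]
168 165 172]
[172 251] [-87. -23.] 73 [88 88 95]
[172 258] [-107.  -24.] 101 [101  99 106]
[172 264] [-123.  -25.] 118 [90 88 94]
[172 270] [-140.  -25.] 149 [ 97  96 100]
[173 247] [-78. -19.] 74 [102 102 107]
[173 254] [-95. -22.] 73 [91 91 97]
[173 261] [-111.  -26.] 75 [74 75 81]
[173 268] [-128.  -29.] 74 [90 89 96]
[174 253] [-93. -19.] 76 [89 88 96]
[174 260] [-109.  -23.] 73 [82 81 88]
[174 268] [-128.  -26.] 76 [90 89 97]
[175 257] [-103.  -19.] 76 [78 78 83]
[175 263] [-117.  -22.] 74 [82 80 87]
[175 269] [-131.  -25.] 73 [83 82 88]
[176 261] [-112.  -19.] 71 [65 65 70]
[176 269] [-131.  -22.] 75 [80 79 86]
[177 267] [-127.  -19.] 75 [80 80 87]
[178 271] [-137.  -19.] 74 [49 49 54]
```

```bash
cat >> h.py <<'E'
def need(x,y,z,jaw,tilt=None):
    s=robot.read_state();p=s["tool_pos"];Rm=R.from_rotvec(s["orientation"])
    best=None
    for j in (jaw,jaw+180):
        t=np.radians(j);yv=np.array([np.cos(t),np.sin(t),0]);zv=np.array([0,0,-1.]);xv=np.cross(yv,zv)
        rv=(R.from_matrix(np.stack([xv,yv,zv],1))*Rm.inv()).as_rotvec()
        if best is None or np.linalg.norm(rv)<np.linalg.norm(best):best=rv
    yj=Rm.as_matrix()[:,1]
    print("t",round(s["t"],2),"pos",np.round(p,4),"jaw",round(np.degrees(np.arctan2(yj[1],yj[0])),2),"q",np.round(s["q"],2),"F",np.round(s["force"],2),"op",round(s["opening"],4))
    print("shift",np.round((np.array([x,y,z])-p)/.3,3),"turn",np.round(best/np.radians(45),3))
E
python3 -m handwheel '0 0 0.3 0 0 0;0 0 0.3 0 0 0;0.2 -0.6 0.3 0 0 -0.5;0.2 -0.6 0.3 0 0 -0.5;0.2 -0.6 0.3 0 0 -0.5' -1 10
python3 -c "
from h import *
need(.4402,-.1274,.3,7.1)"
```

```text
t: 1.55
tool_pos: [0.2255, 0.4296, 0.3089]
orientation: [1.075, 2.952, 0.001]
force: [1.1, -0.6, 0.9]
opening: 0.093
t 1.55 pos [0.2255 0.4296 0.3089] jaw 49.99 q [ 0.98 -0.2   1.65 -0.    1.69  0.11] F [ 1.06 -0.61  0.86] op 0.093
shift [ 0.716 -1.857 -0.03 ] turn [-0.     0.001 -0.953]
```

```bash

python3 -m handwheel '0.3 -0.8 0 0 0 -0.6;0.3 -0.8 0 0 0 -0.6;0.3 -0.8 0 0 0 -0.6;0.3 -0.8 0 0 0 -0.6;0.3 -0.8 0 0 0 -0.6'
python3 -m handwheel '0.35 -0.95 -0.1 0 0 -0.35;0.35 -0.95 -0.1 0 0 -0.35;0.35 -0.95 -0.1 0 0 -0.35;0.35 -0.95 -0.1 0 0 -0.35;0.35 -0.95 -0.1 0 0 -0.35'
python3 -c "
from h import *
need(.4402,-.1274,.2,7.1)"
```

```text
t: 2.05
tool_pos: [0.3131, 0.1949, 0.3089]
orientation: [1.728, 2.623, 0.002]
force: [0.8, 0.5, 0.4]
opening: 0.0929
t: 2.55
tool_pos: [0.3993, -0.039, 0.2843]
orientation: [2.071, 2.361, 0.001]
force: [1.4, 0.7, 0.2]
opening: 0.0926
t 2.55 pos [ 0.3993 -0.039   0.2843] jaw 7.49 q [-0.23 -0.45  1.89  0.    1.7  -0.36] F [1.36 0.66 0.25] op 0.0926
shift [ 0.136 -0.295 -0.281] turn [ 0.     0.002 -0.009]
```

```bash

python3 -m handwheel '0.136 -0.295 -0.5 0 0 -0.009;0.136 -0.295 -0.5 0 0 -0.009;0.136 -0.295 -0.5 0 0 -0.009;0.136 -0.295 -0.5 0 0 -0.009;0.136 -0.295 -0.5 0 0 -0.009'
cat > boxes.py <<'E'
from h import *
p,d=robot.read_camera("top");W=world("top",d)
hsv=cv2.cvtColor(p,cv2.COLOR_RGB2HSV)
for s in robot.silhouettes("top","box_a"):
    hh=np.median(hsv[s["pixels"]][:,0])
    r=rect(W,s["pixels"],.034,.06)
    if r[5]<100: continue
    L=r[4] if r[2]>r[3] else r[4]+90
    print("conf",round(s["conf"],2),"hue",hh,"px",np.round(s["rect"]),"c",np.round(r[:2],1),"size",np.round(r[2:4],1),"narrow deg",round((L+90)%180-0,1),"n",r[5],"z",round(float(r[6]),3))
E
python3 boxes.py
python3 -c "
from h import *
need(.4402,-.1274,.01,7.1)"
```

```text
t: 3.05
tool_pos: [0.4372, -0.1256, 0.1299]
orientation: [-2.077, -2.348, 0.004]
force: [-0.3, 0.5, -1.1]
opening: 0.0931
conf 0.98 hue 74.0 px [380. 155.  34.  21.] c [ 615.6 -230. ] size [80.2 50.6] narrow deg 173.7 n 635 z 0.041
conf 0.96 hue 138.0 px [212. 279.  26.  39.] c [312.5 182.4] size [80.6 52.2] narrow deg 95.7 n 709 z 0.041
conf 0.88 hue 75.0 px [340. 164.  39.  24.] c [ 599.1 -129. ] size [50.4 79.6] narrow deg 0.8 n 656 z 0.041
conf 0.79 hue 138.0 px [436. 312.  32.  37.] c [ 226.1 -363.7] size [81.3 51.9] narrow deg 105.8 n 713 z 0.041
conf 0.76 hue 138.0 px [386. 292.  30.  24.] c [ 279.4 -241.1] size [59.9 51.4] narrow deg 171.1 n 487 z 0.041
conf 0.55 hue 75.0 px [402. 226.  14.  24.] c [ 442.9 -286. ] size [24.7 50.7] narrow deg 77.8 n 176 z 0.041
t 3.15 pos [ 0.4395 -0.125   0.1344] jaw 7.06 q [-0.39 -0.21  1.97  0.    1.38 -0.51] F [-0.    0.8   1.15] op 0.093
shift [ 0.002 -0.008 -0.415] turn [-0.001 -0.001  0.001]
```

```bash

python3 -m handwheel '0.002 -0.008 -0.3 0 0 0;0.002 -0.008 -0.3 0 0 0;0.002 -0.008 -0.36 0 0 0;0.002 -0.008 -0.41 0 0 0;0.002 -0.008 -0.41 0 0 0'
python3 -m handwheel '0 0 0 0 0 0;0 0 0 0 0 0;0 0 0 0 0 0;0 0 0 0 0 0;0 0 0 0 0 0' 1 20
python3 -m handwheel '0 0 0 0 0 0;0 0 0 0 0 0;0 0 0 0 0 0'
python3 -c "
from h import *
need(.4402,-.1274,.01,7.1)"
```

```text
t: 3.65
tool_pos: [0.4403, -0.1267, 0.0113]
orientation: [-2.078, -2.356, -0.0]
force: [-0.8, 0.5, 0.1]
opening: 0.0928
t: 4.15
tool_pos: [0.4407, -0.1278, 0.0116]
orientation: [2.079, 2.354, 0.0]
force: [0.7, 0.3, 0.4]
opening: 0.0574
t: 4.45
tool_pos: [0.4403, -0.1277, 0.0112]
orientation: [-2.079, -2.355, 0.0]
force: [-1.7, 0.1, 3.9]
opening: 0.0495
t 4.45 pos [ 0.4403 -0.1277  0.0112] jaw 7.11 q [-0.39 -0.04  2.06 -0.    1.12 -0.52] F [-1.72  0.12  3.92] op 0.0495
shift [-0.     0.001 -0.004] turn [ 0. -0. -0.]
```

```bash

python3 -m handwheel '0 0 0 0 0 0;0 0 0.08 0 0 0;0 0 0.2 0 0 0;0 0 0.35 0 0 0;0 0 0.5 0 0 0'
python3 -m handwheel '0 0 0 0 0 0;0 0 0 0 0 0'
cat > weigh.py <<'E'
from h import *
F=[]
for i in range(8):
    robot.read_camera("top");F.append(robot.read_state()["force"])
print(np.round(np.mean(F,0),2),np.round(np.std(F,0),2),robot.read_state()["opening"])
E
python3 weigh.py
```

```text
t: 4.95
tool_pos: [0.4395, -0.1272, 0.1616]
orientation: [-2.078, -2.353, 0.001]
force: [1.3, -0.3, -1.4]
opening: 0.0499
t: 5.15
tool_pos: [0.4411, -0.1279, 0.1617]
orientation: [2.078, 2.353, 0.001]
force: [0.5, 0.5, -2.9]
opening: 0.0501
[ 0.01  0.09 -1.86] [0.45 0.51 0.84] 0.04989096582848918
```

```bash

python3 -m handwheel '0 0 0.15 0 0 0;0 0.15 0.25 0 0 0;0.1 0.9 0.3 0 0 -0.41;0.1 0.9 0.3 0 0 -0.41;0.1 0.9 0.3 0 0 -0.41'
python3 -c "
from h import *
need(.4751,.1915,.2,-11.33)"
```

```text
t: 6.05
tool_pos: [0.4583, 0.0475, 0.244]
orientation: [2.436, 1.983, 0.0]
force: [0.9, -0.1, -2.0]
opening: 0.0498
t 6.05 pos [0.4583 0.0475 0.244 ] jaw -11.71 q [-0.01 -0.26  1.82 -0.    1.59  0.2 ] F [ 0.92 -0.08 -1.99] op 0.0498
shift [ 0.056  0.48  -0.147] turn [0.    0.001 0.008]
```

```bash

python3 -m handwheel '0.056 0.48 0 0 0 0.008;0.056 0.48 0 0 0 0.008;0.056 0.48 0 0 0 0.008;0.056 0.48 0 0 0 0.008;0.056 0.48 -0.14 0 0 0.008'
python3 -c "
from h import *
need(.4751,.1915,.019,-11.33)"
```

```text
t: 6.55
tool_pos: [0.4785, 0.1929, 0.2071]
orientation: [2.417, 2.0, 0.015]
force: [1.1, 0.5, -1.3]
opening: 0.05
t 6.55 pos [0.4785 0.1929 0.2071] jaw -10.8 q [ 0.28 -0.1   1.75 -0.    1.49  0.47] F [ 1.11  0.52 -1.33] op 0.05
shift [-0.011 -0.005 -0.627] turn [-0.003  0.013 -0.012]
```

```bash

python3 -m handwheel '0 0 -0.1 0 0 0;-0.006 -0.003 -0.25 0 0 0;-0.006 -0.003 -0.4 0 0 0;-0.006 -0.003 -0.5 0 0 0;-0.006 -0.003 -0.5 0 0 0'
python3 -c "
from h import *
need(.4751,.1915,.018,-11.33)"
```

```text
t: 7.05
tool_pos: [0.4687, 0.1877, 0.0464]
orientation: [-2.421, -1.996, 0.015]
force: [-1.1, -0.6, -1.6]
opening: 0.05
t 7.05 pos [0.4687 0.1877 0.0464] jaw -11.0 q [ 0.28  0.04  1.91 -0.    1.2   0.47] F [-1.09 -0.62 -1.59] op 0.05
shift [ 0.021  0.013 -0.095] turn [ 0.004 -0.012 -0.007]
```

```bash

python3 -m handwheel '0.015 0.01 0 0 0 0;0.015 0.01 -0.05 0 0 0;0.015 0.01 -0.08 0 0 0;0.015 0.01 -0.092 0 0 0;0.015 0.01 -0.092 0 0 0'
python3 -m handwheel '0 0 0 0 0 0;0 0 0 0 0 0;0 0 0 0 0 0;0 0 0 0 0 0' -0.4
python3 -c "
from h import *
need(.4751,.1915,.018,-11.33)"
```

```text
t: 7.55
tool_pos: [0.4773, 0.1925, 0.0237]
orientation: [-2.423, -1.999, 0.002]
force: [-0.6, -0.3, -1.8]
opening: 0.0498
t: 7.95
tool_pos: [0.4781, 0.1927, 0.0247]
orientation: [2.423, 1.999, 0.001]
force: [-0.7, 0.3, -0.2]
opening: 0.0646
t 7.95 pos [0.4781 0.1927 0.0247] jaw -10.98 q [ 0.28  0.09  1.9  -0.    1.15  0.48] F [-0.73  0.27 -0.25] op 0.0646
shift [-0.01  -0.004 -0.022] turn [-0.     0.001 -0.008]
```

```bash

python3 -m handwheel '0 0 0.1 0 0 0;0 0 0.25 0 0 0;0 0 0.4 0 0 0;0 0 0.6 0 0 0;0 0 0.7 0 0 0' 
python3 -m handwheel '0 -0.2 0.1 0 0 0;-0.05 -0.8 0.1 0 0 0;-0.05 -0.8 0.1 0 0 0;-0.05 -0.8 0.1 0 0 0.1;-0.05 -0.8 0.1 0 0 0.1' -1
python3 -m handwheel '-0.05 -0.7 -0.1 0 0 0;-0.05 -0.7 -0.1 0 0 0;-0.05 -0.7 -0.1 0 0 0;-0.05 -0.7 -0.1 0 0 0;-0.05 -0.7 -0.1 0 0 0' 
python3 boxes.py
python3 -c "
from h import *
need(.4473,-.2568,.12,-7.7)"
```

```text
t: 8.45
tool_pos: [0.4781, 0.1928, 0.2377]
orientation: [2.423, 1.998, 0.004]
force: [0.1, 0.7, -0.0]
opening: 0.0654
t: 8.95
tool_pos: [0.4623, -0.0494, 0.2648]
orientation: [2.34, 2.095, 0.001]
force: [0.9, 0.3, 0.0]
opening: 0.0927
t: 9.45
tool_pos: [0.4462, -0.2614, 0.2332]
orientation: [-2.347, -2.087, 0.002]
force: [0.6, 0.9, -0.6]
opening: 0.0928
conf 0.94 hue 75.0 px [379. 154.  34.  23.] c [ 616.8 -230.4] size [80.2 51.7] narrow deg 172.1 n 661 z 0.041
conf 0.86 hue 138.0 px [214. 281.  27.  36.] c [312.7 182.8] size [80.1 52.2] narrow deg 95.1 n 716 z 0.041
conf 0.69 hue 74.0 px [383. 221.  17.  24.] c [ 450.6 -235.9] size [38.2 49.2] narrow deg 82.4 n 239 z 0.04
conf 0.63 hue 74.0 px [342. 163.  33.  24.] c [ 598.5 -128.5] size [48.6 79.9] narrow deg 2.3 n 636 z 0.041
conf 0.61 hue 138.0 px [382. 292.  42.  23.] c [ 281.1 -230.6] size [80.4 51.5] narrow deg 171.0 n 643 z 0.041
conf 0.55 hue 74.0 px [207. 212.  38.  25.] c [477.6 192.4] size [80.4 51.3] narrow deg 169.9 n 678 z 0.047
t 9.55 pos [ 0.447  -0.2588  0.2336] jaw -6.67 q [-0.62 -0.1   1.7  -0.    1.55 -0.51] F [0.09 0.91 0.12] op 0.0929
shift [ 0.001  0.007 -0.379] turn [-0.001 -0.001 -0.023]
  return _methods._mean(a, axis=axis, dtype=dtype,
  ret = ret.dtype.type(ret / rcount)
```

```bash

python3 -m handwheel '0.001 0.007 -0.16 0 0 -0.023;0.001 0.007 -0.32 0 0 -0.023;0.001 0.007 -0.48 0 0 -0.023;0.001 0.007 -0.64 0 0 -0.023;0.001 0.007 -0.7 0 0 -0.023' 
python3 -m handwheel '0 0 -0.03 0 0 0;0 0 -0.043 0 0 0;0 0 -0.043 0 0 0;0 0 -0.043 0 0 0'
python3 -c "
from h import *
need(.4473,-.2568,.0105,-7.7)"
python3 -m handwheel '0 0 0 0 0 0;0 0 0 0 0 0;0 0 0 0 0 0;0 0 0 0 0 0;0 0 0 0 0 0' 1 20
python3 -m handwheel '0 0 0 0 0 0;0 0 0 0 0 0;0 0 0 0 0 0;0 0 0 0 0 0'
```

```text
t: 10.05
tool_pos: [0.4456, -0.251, 0.0195]
orientation: [-2.355, -2.069, 0.002]
force: [-0.2, 0.5, -0.1]
opening: 0.093
t: 10.45
tool_pos: [0.4495, -0.2558, 0.0132]
orientation: [2.359, 2.07, 0.001]
force: [-0.3, 0.1, 0.6]
opening: 0.0927
t 10.45 pos [ 0.4495 -0.2558  0.0132] jaw -7.49 q [-0.62  0.11  1.91  0.    1.12 -0.49] F [-0.3   0.06  0.58] op 0.0927
shift [-0.007 -0.003 -0.009] turn [ 0.002  0.003 -0.005]
t: 10.95
tool_pos: [0.448, -0.2553, 0.0114]
orientation: [-2.362, -2.071, -0.0]
force: [0.2, 0.2, -0.3]
opening: 0.0574
t: 11.35
tool_pos: [0.4478, -0.2553, 0.0113]
orientation: [-2.362, -2.071, 0.0]
force: [-0.8, -0.2, 1.1]
opening: 0.05
```

```bash

python3 -m handwheel '0 0 0 0 0 0;0 0 0.08 0 0 0;0 0 0.2 0 0 0;0 0 0.35 0 0 0;0 0 0.5 0 0 0'
python3 -m handwheel '0 0 0 0 0 0;0 0 0 0 0 0;0 0 0 0 0 0'
python3 weigh.py
```

```text
t: 11.85
tool_pos: [0.4474, -0.2547, 0.162]
orientation: [-2.361, -2.07, 0.0]
force: [1.1, -0.3, -1.5]
opening: 0.0498
t: 12.15
tool_pos: [0.4472, -0.2546, 0.1595]
orientation: [-2.36, -2.069, 0.001]
force: [-0.0, 0.0, -1.7]
opening: 0.0499
[ 0.17 -0.13 -2.31] [0.31 0.41 0.54] 0.04956120108744218
```

```bash

python3 -m handwheel '0 0 0.15 0 0 0;0 0.05 0.3 0 0 0;0.1 0.5 0.4 0 0 -0.08;0.1 0.5 0.4 0 0 -0.08;0.1 0.5 0.4 0 0 -0.08'
python3 -m handwheel '0.25 0.9 0 0 0 0;0.25 0.9 0 0 0 0;0.25 0.9 0 0 0 0;0.25 0.9 0 0 0 0;0.25 0.9 0 0 0 0'
python3 -c "
from h import *
need(.5633,.1738,.25,-11.33)"
```

```text
t: 13.05
tool_pos: [0.4784, -0.1035, 0.2825]
orientation: [2.426, 1.995, 0.002]
force: [1.2, -0.8, -1.6]
opening: 0.0499
t: 13.55
tool_pos: [0.5452, 0.1377, 0.2814]
orientation: [2.426, 1.996, 0.0]
force: [1.7, -0.7, -2.6]
opening: 0.0498
t 13.55 pos [0.5452 0.1377 0.2814] jaw -11.11 q [ 0.16  0.01  1.5  -0.    1.63  0.35] F [ 1.68 -0.66 -2.6 ] op 0.0498
shift [ 0.06   0.12  -0.105] turn [ 0.     0.001 -0.005]
```

```bash

python3 -m handwheel '0.04 0.09 0 0 0 0;0.04 0.09 0 0 0 0;0.04 0.09 0 0 0 0;0.04 0.09 0 0 0 0;0.04 0.09 0 0 0 0'
python3 -c "
from h import *
need(.5633,.1738,.018,-11.33)"
```

```text
t: 14.05
tool_pos: [0.5569, 0.1615, 0.2815]
orientation: [2.427, 1.994, 0.0]
force: [-0.5, 0.3, -0.7]
opening: 0.0498
t 14.05 pos [0.5569 0.1615 0.2815] jaw -11.2 q [ 0.19  0.06  1.45 -0.    1.63  0.39] F [-0.47  0.27 -0.67] op 0.0498
shift [ 0.021  0.041 -0.878] turn [ 0.     0.    -0.003]
```

```bash

python3 -m handwheel '0.021 0.041 -0.1 0 0 0;0.021 0.041 -0.25 0 0 0;0.021 0.041 -0.4 0 0 0;0.021 0.041 -0.55 0 0 0;0.021 0.041 -0.65 0 0 0'
python3 -m handwheel '0 0 -0.1 0 0 0;0 0 -0.16 0 0 0;0 0 -0.16 0 0 0'
python3 -c "
from h import *
need(.5633,.1738,.0175,-11.33)"
```

```text
t: 14.55
tool_pos: [0.5614, 0.1734, 0.0829]
orientation: [-2.427, -1.993, 0.005]
force: [0.3, -0.7, -1.3]
opening: 0.0498
t: 14.85
tool_pos: [0.5605, 0.1732, 0.035]
orientation: [-2.426, -1.992, 0.008]
force: [-1.1, -1.5, -2.1]
opening: 0.0498
t 14.85 pos [0.5605 0.1732 0.035 ] jaw -11.2 q [ 0.21  0.26  1.69 -0.    1.2   0.41] F [-1.13 -1.45 -2.06] op 0.0498
shift [ 0.009  0.002 -0.058] turn [ 0.002 -0.007 -0.003]
```

```bash

python3 -m handwheel '0.006 0.002 -0.02 0 0 0;0.006 0.002 -0.045 0 0 0;0.006 0.002 -0.045 0 0 0;0.006 0.002 -0.045 0 0 0'
python3 -m handwheel '0 0 0 0 0 0;0 0 0 0 0 0;0 0 0 0 0 0;0 0 0 0 0 0' -0.4
python3 -c "
from h import *
need(.5633,.1738,.0175,-11.33)"
python3 -m handwheel '0 0 0.1 0 0 0;0 0 0.25 0 0 0;0 0 0.4 0 0 0;0 0 0.55 0 0 0;0 0 0.7 0 0 0' 
```

```text
t: 15.25
tool_pos: [0.5654, 0.1755, 0.0254]
orientation: [2.426, 1.996, 0.001]
force: [-0.4, 0.4, -1.9]
opening: 0.0496
t: 15.65
tool_pos: [0.5653, 0.1756, 0.0252]
orientation: [2.426, 1.996, 0.001]
force: [0.0, -0.1, 0.1]
opening: 0.065
t 15.65 pos [0.5653 0.1756 0.0252] jaw -11.11 q [0.21 0.28 1.68 0.   1.17 0.41] F [ 0.02 -0.15  0.13] op 0.065
shift [-0.007 -0.006 -0.026] turn [-0.     0.001 -0.005]
t: 16.15
tool_pos: [0.5648, 0.1755, 0.2369]
orientation: [2.426, 1.996, 0.0]
force: [1.1, 0.6, 0.4]
opening: 0.0651
```

```bash

python3 -m handwheel '0 0 0.15 0 0 0;0 -0.3 0.15 0 0 0.1;0.1 -1 0.15 0 0 0.29;0.1 -1 0.15 0 0 0.29;0.1 -1 0.15 0 0 0.29' -1
python3 -m handwheel '0.03 -0.5 0 0 0 0;0.03 -0.5 0 0 0 0;0.03 -0.5 0 0 0 0;0.03 -0.5 0 0 0 0' 
python3 boxes.py 2>/dev/null
python3 -c "
from h import *
need(.599,-.1286,.0105,1.8)"
```

```text
t: 16.65
tool_pos: [0.5825, -0.0216, 0.2802]
orientation: [2.181, 2.26, 0.001]
force: [0.1, -0.6, -0.0]
opening: 0.0924
t: 17.05
tool_pos: [0.5908, -0.1761, 0.2793]
orientation: [2.19, 2.251, -0.003]
force: [0.2, 0.5, -0.1]
opening: 0.0929
conf 0.84 hue 138.0 px [385. 293.  35.  23.] c [ 280.3 -237.2] size [67.5 50.1] narrow deg 170.5 n 467 z 0.041
conf 0.82 hue 138.0 px [213. 281.  31.  34.] c [312.5 182.4] size [80.4 51.9] narrow deg 94.7 n 715 z 0.041
conf 0.81 hue 74.0 px [218. 176.  41.  28.] c [565.2 173.6] size [81.1 51. ] narrow deg 168.2 n 688 z 0.047
conf 0.64 hue 74.0 px [344. 164.  22.  23.] c [ 599.3 -138. ] size [52.  51.3] narrow deg 179.5 n 365 z 0.041
conf 0.62 hue 138.0 px [435. 312.  32.  40.] c [ 226.4 -363.7] size [81.7 52.1] narrow deg 105.3 n 715 z 0.041
conf 0.57 hue 74.0 px [209. 210.  39.  31.] c [477.8 192.8] size [81.  51.5] narrow deg 169.8 n 703 z 0.047
t 17.15 pos [ 0.5913 -0.1712  0.2795] jaw 1.78 q [-0.37  0.16  1.35  0.    1.64 -0.4 ] F [ 0.71  0.07 -0.5 ] op 0.0932
shift [ 0.026  0.142 -0.897] turn [-0.001 -0.001  0.   ]
```

```bash

python3 -m handwheel '0.026 0.142 0 0 0 0;0.026 0.142 -0.16 0 0 0;0.026 0.142 -0.32 0 0 0;0.026 0.142 -0.48 0 0 0;0.026 0.142 -0.48 0 0 0' 
python3 -c "
from h import *
need(.599,-.1286,.0105,1.8)"
```

```text
t: 17.65
tool_pos: [0.5941, -0.1238, 0.1276]
orientation: [-2.172, -2.252, 0.009]
force: [-1.2, 0.5, -0.3]
opening: 0.0932
t 17.65 pos [ 0.5941 -0.1238  0.1276] jaw 2.07 q [-0.29  0.22  1.56  0.    1.38 -0.33] F [-1.15  0.51 -0.33] op 0.0932
shift [ 0.016 -0.016 -0.39 ] turn [-0.005 -0.017 -0.006]
```

```bash

python3 -m handwheel '0.008 -0.012 -0.15 0 0 0;0.008 -0.012 -0.28 0 0 0;0.008 -0.012 -0.36 0 0 0;0.008 -0.012 -0.38 0 0 0;0.008 -0.012 -0.38 0 0 0' 
python3 -m handwheel '0 0 0 0 0 0;0 0 0 0 0 0'
python3 -c "
from h import *
need(.599,-.1286,.0105,1.8)"
```

```text
t: 18.15
tool_pos: [0.6026, -0.1305, 0.0234]
orientation: [2.182, 2.259, 0.001]
force: [-0.1, -0.1, 1.3]
opening: 0.0929
t: 18.35
tool_pos: [0.6039, -0.1314, 0.0248]
orientation: [2.181, 2.256, 0.003]
force: [-0.2, 0.1, -0.4]
opening: 0.0931
t 18.35 pos [ 0.6039 -0.1314  0.0248] jaw 1.95 q [-0.3   0.34  1.61  0.    1.18 -0.33] F [-0.21  0.15 -0.43] op 0.0931
shift [-0.016  0.009 -0.048] turn [ 0.002  0.005 -0.003]
```

```bash

python3 -m handwheel '-0.013 0.009 -0.02 0 0 0;-0.013 0.009 -0.046 0 0 0;-0.013 0.009 -0.046 0 0 0' 
python3 -m handwheel '0 0 0 0 0 0;0 0 0 0 0 0;0 0 0 0 0 0;0 0 0 0 0 0;0 0 0 0 0 0' 1 20
python3 -m handwheel '0 0 0 0 0 0;0 0 0 0 0 0;0 0 0 0 0 0;0 0 0 0 0 0'
python3 -m handwheel '0 0 0 0 0 0;0 0 0.08 0 0 0;0 0 0.2 0 0 0;0 0 0.35 0 0 0;0 0 0.5 0 0 0'
python3 -m handwheel '0 0 0 0 0 0;0 0 0 0 0 0;0 0 0 0 0 0'
python3 weigh.py
```

```text
t: 18.65
tool_pos: [0.5965, -0.1279, 0.0065]
orientation: [-2.182, -2.257, 0.002]
force: [-1.4, 0.0, -0.3]
opening: 0.0927
t: 19.15
tool_pos: [0.598, -0.1284, 0.0082]
orientation: [2.184, 2.259, 0.0]
force: [0.7, 0.9, -0.7]
opening: 0.0574
t: 19.55
tool_pos: [0.598, -0.1283, 0.0081]
orientation: [2.183, 2.258, 0.0]
force: [0.1, -0.7, 0.7]
opening: 0.0497
t: 20.05
tool_pos: [0.5968, -0.128, 0.1584]
orientation: [-2.182, -2.257, 0.002]
force: [0.7, -0.4, -1.9]
opening: 0.0499
t: 20.35
tool_pos: [0.5966, -0.128, 0.1559]
orientation: [-2.182, -2.257, 0.002]
force: [0.1, 0.3, -2.1]
opening: 0.0501
[-0.21  0.2  -1.98] [0.3  0.36 0.69] 0.049676326029477184
```

```bash

python3 -m handwheel '0 0 0.15 0 0 0;0 0.05 0.3 0 0 0;0.1 0.5 0.42 0 0 -0.29;0.1 0.5 0.42 0 0 -0.29;0.1 0.5 0.42 0 0 -0.29'
python3 -m handwheel '0.1 0.55 0 0 0 0;0.1 0.55 0 0 0 0;0.1 0.55 0 0 0 0;0.1 0.55 0 0 0 0;0.1 0.55 0 0 0 0'
python3 -m handwheel '0 0 0 0 0 0;0 0 0 0 0 0'
python3 -c "
from h import *
need(.6516,.1561,.0145,-11.33)"
```

```text
t: 21.25
tool_pos: [0.6283, 0.0234, 0.2853]
orientation: [2.429, 1.991, 0.002]
force: [0.3, -0.7, -1.1]
opening: 0.05
t: 21.75
tool_pos: [0.6575, 0.1898, 0.2833]
orientation: [-2.421, -2.0, 0.001]
force: [1.2, -0.8, -2.2]
opening: 0.0499
t: 21.95
tool_pos: [0.658, 0.185, 0.2841]
orientation: [2.427, 1.994, -0.001]
force: [-0.1, -0.1, -2.4]
opening: 0.0501
t 21.95 pos [0.658  0.185  0.2841] jaw -11.2 q [ 0.2   0.35  1.12 -0.    1.67  0.39] F [-0.06 -0.09 -2.45] op 0.0501
shift [-0.021 -0.096 -0.899] turn [ 0.001 -0.    -0.003]
```

```bash

python3 -m handwheel '-0.021 -0.096 0 0 0 0;-0.021 -0.096 -0.15 0 0 0;-0.021 -0.096 -0.3 0 0 0;-0.021 -0.096 -0.45 0 0 0;-0.021 -0.096 -0.6 0 0 0'
python3 -m handwheel '0 0 -0.1 0 0 0;0 0 -0.18 0 0 0;0 0 -0.18 0 0 0;0 0 -0.18 0 0 0;0 0 -0.18 0 0 0'
python3 -c "
from h import *
need(.6516,.1561,.0145,-11.33)"
```

```text
t: 22.45
tool_pos: [0.6517, 0.1557, 0.103]
orientation: [2.428, 1.992, 0.001]
force: [1.4, -1.4, -2.7]
opening: 0.0499
t: 22.95
tool_pos: [0.6534, 0.1574, 0.0528]
orientation: [2.426, 1.993, 0.005]
force: [1.7, 0.3, -2.1]
opening: 0.0498
t 22.95 pos [0.6534 0.1574 0.0528] jaw -11.17 q [ 0.16  0.44  1.43 -0.    1.27  0.36] F [ 1.73  0.34 -2.11] op 0.0498
shift [-0.006 -0.004 -0.128] turn [-0.001  0.005 -0.004]
```

```bash

python3 -m handwheel '-0.005 -0.004 -0.06 0 0 0;-0.005 -0.004 -0.11 0 0 0;-0.005 -0.004 -0.122 0 0 0;-0.005 -0.004 -0.122 0 0 0;-0.005 -0.004 -0.122 0 0 0'
python3 -m handwheel '0 0 0 0 0 0;0 0 0 0 0 0;0 0 0 0 0 0;0 0 0 0 0 0' -0.4
python3 -c "
from h import *
need(.6516,.1561,.0145,-11.33)"
python3 -m handwheel '0 0 0.1 0 0 0;0 0 0.25 0 0 0;0 0 0.4 0 0 0;0 0 0.55 0 0 0;0 0 0.7 0 0 0' 
```

```text
t: 23.45
tool_pos: [0.6505, 0.1568, 0.014]
orientation: [2.426, 1.996, 0.001]
force: [0.2, 0.2, -1.9]
opening: 0.05
t: 23.85
tool_pos: [0.6502, 0.1567, 0.0136]
orientation: [2.426, 1.996, 0.0]
force: [0.4, -0.2, 0.6]
opening: 0.065
t 23.85 pos [0.6502 0.1567 0.0136] jaw -11.11 q [0.16 0.48 1.45 0.   1.21 0.35] F [ 0.4  -0.16  0.59] op 0.065
shift [ 0.005 -0.002  0.003] turn [-0.     0.    -0.005]
t: 24.35
tool_pos: [0.6498, 0.1566, 0.2254]
orientation: [2.426, 1.996, 0.0]
force: [0.0, -0.2, 0.1]
opening: 0.0652
```

```bash

python3 -m handwheel '0 0 0.2 0 0 0;0 -0.3 0.2 0 0 0.1;-0.08 -1 0.2 0 0 0.08;-0.08 -1 0.2 0 0 0.08;-0.08 -1 0.2 0 0 0.08' -1
python3 -m handwheel '-0.05 -0.7 0 0 0 0;-0.05 -0.7 0 0 0 0;-0.05 -0.7 0 0 0 0;-0.05 -0.7 -0.1 0 0 0;-0.05 -0.7 -0.3 0 0 0' 
python3 -m handwheel '0 0 0 0 0 0;0 0 0 0 0 0' 
python3 boxes.py 2>/dev/null
python3 -c "
from h import *
need(.6165,-.2303,.0105,-7.4)
p,d=robot.read_camera('top');cv2.imwrite('pics/top5.png',p[:,:,::-1])"
```

```text
t: 24.85
tool_pos: [0.6354, -0.0439, 0.282]
orientation: [2.361, 2.071, 0.001]
force: [0.7, -0.7, -0.2]
opening: 0.0925
t: 25.35
tool_pos: [0.6228, -0.2545, 0.2158]
orientation: [2.359, 2.059, 0.004]
force: [1.9, -0.5, -0.5]
opening: 0.093
t: 25.55
tool_pos: [0.6201, -0.247, 0.2099]
orientation: [-2.36, -2.068, 0.001]
force: [0.1, 0.1, 1.3]
opening: 0.0928
conf 0.87 hue 74.0 px [209. 211.  40.  27.] c [477.6 193. ] size [81.1 50.9] narrow deg 169.0 n 695 z 0.047
conf 0.85 hue 138.0 px [213. 281.  25.  36.] c [312.6 182.3] size [80.3 52.4] narrow deg 94.2 n 710 z 0.041
conf 0.8 hue 74.0 px [217. 178.  38.  26.] c [565.4 173.8] size [81.4 51. ] narrow deg 168.9 n 671 z 0.047
conf 0.75 hue 74.0 px [225. 143.  37.  30.] c [650.8 156.7] size [80.5 51.2] narrow deg 169.0 n 685 z 0.047
conf 0.72 hue 24.0 px [380. 154.  11.  18.] c [ 616.1 -229.5] size [24.3 53.6] narrow deg 71.6 n 181 z 0.041
conf 0.55 hue 138.0 px [435. 312.  32.  38.] c [ 226.7 -363.2] size [81.  51.9] narrow deg 106.0 n 715 z 0.041
t 25.65 pos [ 0.6224 -0.2469  0.2137] jaw -7.43 q [-0.45  0.32  1.28  0.    1.54 -0.32] F [-0.49  0.2   0.94] op 0.0931
shift [-0.02   0.055 -0.677] turn [0.001 0.004 0.001]
```

View pics/top5.png

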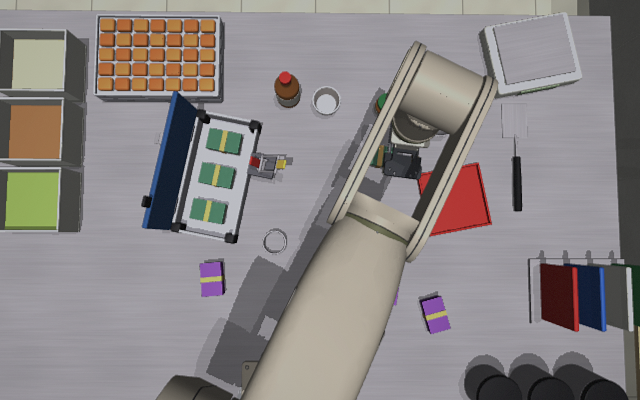

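Three boxes stand in the case at (225,141), (217,175), (208,211); the arm is over the fourth at (380,155). Descend on it.

```bash

python3 -m handwheel '-0.02 0.055 0 0 0 0;-0.02 0.055 -0.15 0 0 0;-0.02 0.055 -0.3 0 0 0;-0.02 0.055 -0.45 0 0 0;-0.02 0.055 -0.55 0 0 0'
python3 -m handwheel '0 0 0 0 0 0;0 0 0 0 0 0' 
python3 -c "
from h import *
need(.6165,-.2303,.0105,-7.4)"
```

```text
t: 26.2
tool_pos: [0.6156, -0.2298, 0.045]
orientation: [2.36, 2.073, 0.0]
force: [-0.6, 0.3, 0.9]
opening: 0.0932
t: 26.4
tool_pos: [0.6166, -0.231, 0.0481]
orientation: [2.359, 2.071, 0.002]
force: [0.6, -1.2, 1.4]
opening: 0.0927
t 26.4 pos [ 0.6166 -0.231   0.0481] jaw -7.44 q [-0.44  0.41  1.47  0.    1.25 -0.31] F [ 0.62 -1.18  1.36] op 0.0927
shift [-0.     0.002 -0.125] turn [0.001 0.003 0.001]
```

```bash

python3 -m handwheel '0 0.002 -0.07 0 0 0;0 0.002 -0.12 0 0 0;0 0.002 -0.12 0 0 0' 
python3 -m handwheel '0 0 0 0 0 0;0 0 0 0 0 0;0 0 0 0 0 0;0 0 0 0 0 0;0 0 0 0 0 0' 1 25
python3 -m handwheel '0 0 0 0 0 0;0 0 0 0 0 0;0 0 0 0 0 0;0 0 0 0 0 0'
python3 -m handwheel '0 0 0 0 0 0;0 0 0.08 0 0 0;0 0 0.2 0 0 0;0 0 0.35 0 0 0;0 0 0.5 0 0 0'
python3 -m handwheel '0 0 0 0 0 0;0 0 0 0 0 0;0 0 0 0 0 0'
python3 weigh.py
python3 - <<'E'
from h import *
p,d=robot.read_camera("top");W=world("top",d)
m=np.zeros((400,640),bool);m[150:245,405:500]=True
print(rect(W,m,.014,.026))
need(.508,-.418,.2,-11)
E
```

```text
t: 26.7
tool_pos: [0.615, -0.2304, 0.0096]
orientation: [-2.361, -2.071, 0.0]
force: [-1.0, -1.3, -1.0]
opening: 0.0933
t: 27.2
tool_pos: [0.6153, -0.2309, 0.0101]
orientation: [2.362, 2.071, 0.0]
force: [0.5, -0.4, -0.3]
opening: 0.0576
t: 27.6
tool_pos: [0.6153, -0.2309, 0.0099]
orientation: [2.362, 2.071, 0.0]
force: [0.2, 0.1, 1.1]
opening: 0.0497
t: 28.1
tool_pos: [0.6135, -0.2301, 0.1592]
orientation: [-2.359, -2.069, 0.003]
force: [1.4, -1.1, -3.9]
opening: 0.0495
t: 28.4
tool_pos: [0.6134, -0.2301, 0.1567]
orientation: [-2.359, -2.068, 0.003]
force: [-0.6, 0.9, -4.8]
opening: 0.0502
[-0.07 -0.07 -3.88] [0.51 0.36 0.57] 0.0501254326994762
(510.6300048828125, -419.59326171875, 159.90345764160156, 162.0100555419922, 10.954508781433105, np.int64(378), np.float64(0.017974044729409222))
t 28.85 pos [ 0.615  -0.2307  0.1594] jaw -7.51 q [-0.44  0.31  1.39 -0.    1.44 -0.31] F [-0.06 -0.46 -4.06] op 0.0496
shift [-0.357 -0.624  0.135] turn [-0.    -0.001 -0.077]
```

```bash

python3 -m handwheel '-0.348 -0.63 0 0 0 0;-0.348 -0.63 0 0 0 0;-0.348 -0.63 0 0 0 0;-0.348 -0.63 0 0 0 0;-0.348 -0.63 0 0 0 0'
python3 -m handwheel '0 0 -0.1 0 0 0;0 0 -0.25 0 0 0;0 0 -0.37 0 0 0;0 0 -0.37 0 0 0;0 0 -0.37 0 0 0'
python3 -c "
from h import *
need(.5106,-.4196,.016,-7.5)"
```

```text
t: 29.35
tool_pos: [0.5077, -0.4243, 0.1599]
orientation: [2.366, 2.066, -0.003]
force: [-0.8, -0.5, -3.9]
opening: 0.0498
t: 29.85
tool_pos: [0.5105, -0.4192, 0.0487]
orientation: [-2.361, -2.07, 0.0]
force: [0.3, 0.2, -2.0]
opening: 0.05
t 29.85 pos [ 0.5105 -0.4192  0.0487] jaw -7.5 q [-0.77  0.42  1.46  0.    1.26 -0.63] F [ 0.28  0.23 -2.  ] op 0.05
shift [ 0.    -0.001 -0.109] turn [-0.002 -0.002  0.   ]
```

```bash

python3 -m handwheel '0 0 -0.05 0 0 0;0 0 -0.09 0 0 0;0 0 -0.107 0 0 0;0 0 -0.107 0 0 0;0 0 -0.107 0 0 0'
python3 -m handwheel '0 0 0 0 0 0;0 0 0 0 0 0;0 0 0 0 0 0;0 0 0 0 0 0' -0.4
python3 -m handwheel '0 0 0.1 0 0 0;0 0 0.25 0 0 0;0 0 0.4 0 0 0;0 0 0.55 0 0 0;0 0 0.7 0 0 0' 
python3 -m handwheel '0 0 0.2 0 0 0;0 0 0.2 0 0 0;0 0.3 0.2 0 0 0;-0.2 0.4 0.2 0 0 0;-0.2 0.4 0.2 0 0 0' -1
python3 boxes.py 2>/dev/null; python3 -c "
from h import *
need(.45,-.2,.28,-11)"
```

```text
t: 30.35
tool_pos: [0.5108, -0.4198, 0.0168]
orientation: [2.362, 2.071, -0.0]
force: [-0.1, 0.5, -4.3]
opening: 0.0496
t: 30.75
tool_pos: [0.511, -0.4202, 0.0173]
orientation: [2.361, 2.07, 0.0]
force: [-1.2, 0.1, 0.1]
opening: 0.065
t: 31.25
tool_pos: [0.5105, -0.4197, 0.2288]
orientation: [2.362, 2.071, 0.0]
force: [0.3, -1.0, 0.3]
opening: 0.0651
t: 31.75
tool_pos: [0.4499, -0.2979, 0.2858]
orientation: [-2.361, -2.072, 0.0]
force: [-0.2, 0.7, 0.1]
opening: 0.0927
conf 0.96 hue 74.0 px [226. 143.  39.  32.] c [651.  156.7] size [80.9 52. ] narrow deg 168.5 n 694 z 0.047
conf 0.75 hue 138.0 px [212. 283.  27.  34.] c [312.8 182.2] size [80.  52.5] narrow deg 93.9 n 711 z 0.041
conf 0.71 hue 138.0 px [433. 310.  24.  38.] c [ 229.1 -362.6] size [75.7 51.9] narrow deg 105.7 n 527 z 0.041
conf 0.64 hue 74.0 px [217. 175.  43.  28.] c [565.5 173.3] size [80.8 51.4] narrow deg 167.6 n 683 z 0.047
conf 0.58 hue 74.0 px [210. 211.  39.  27.] c [478.  192.8] size [82.  50.9] narrow deg 169.1 n 691 z 0.047
conf 0.43 hue 138.0 px [384. 290.  39.  23.] c [ 280.8 -230.7] size [81.  47.5] narrow deg 169.6 n 149 z 0.042
t 31.85 pos [ 0.4478 -0.2958  0.2852] jaw -7.41 q [-0.68 -0.06  1.56  0.    1.64 -0.55] F [0.91 0.04 0.48] op 0.093
shift [ 0.007  0.319 -0.017] turn [-0.003 -0.003 -0.08 ]
```

```bash

python3 -m handwheel '0 0.3 0.1 0 0 -0.08;0.1 1 0.1 0 0 -0.08;0.1 1 0.1 0 0 -0.08;0.1 1 0.1 0 0 -0.08;0.1 1 0.1 0 0 -0.08' 1 20
python3 -m handwheel '0.1 0.9 0 0 0 0;0.1 0.9 0 0 0 0;0.1 0.9 0 0 0 0;0.1 0.9 0 0 0 0;0.1 0.9 0 0 0 0'
cat > casef.py <<'E'
from h import *
C=np.array([.5633,.1738]);Y=np.radians(78.67)
X_=np.array([np.cos(Y),np.sin(Y)]);Y_=np.array([-np.sin(Y),np.cos(Y)])
def cw(x,y,z): return np.append(C+x/1000*X_+y/1000*Y_,z/1000)
def wc(p): p=np.asarray(p);q=p[:2]-C;return np.round(np.array([q@X_,q@Y_,p[2]])*1000,1)
E
python3 -c "
from casef import *
p,d=robot.read_camera('top');cv2.imwrite('pics/top6.png',p[:,:,::-1])
need(*cw(130,50,300),-11.33)"
```

```text
t: 32.35
tool_pos: [0.4745, -0.0525, 0.3138]
orientation: [2.426, 1.995, 0.001]
force: [1.6, -0.9, 0.1]
opening: 0.0577
t: 32.85
tool_pos: [0.5022, 0.1965, 0.3136]
orientation: [2.426, 1.995, 0.001]
force: [1.0, -0.7, 0.2]
opening: 0.0177
t 32.9 pos [0.5016 0.2034 0.3128] jaw -10.87 q [ 0.29 -0.05  1.5   0.    1.69  0.48] F [-3.78  2.94 -1.55] op 0.0136
shift [ 0.127  0.359 -0.043] turn [-0.005 -0.    -0.01 ]
```

View pics/top6.png

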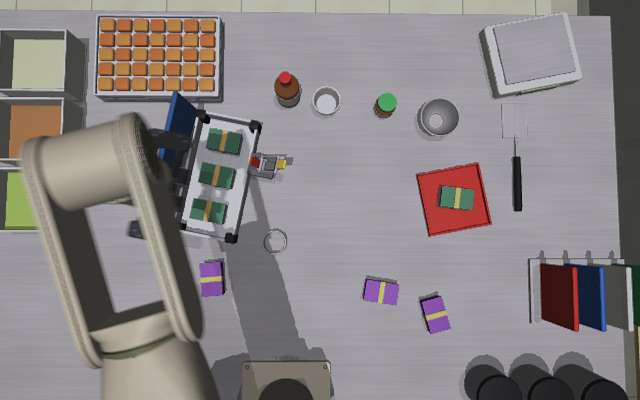

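Heavy box lies in the tray at (456,197), three good ones in the case; bystanders in place. Now behind the lid.

```bash

python3 -m handwheel '0.127 0.359 0 0 0 0;0.127 0.359 0 0 0 0;0.127 0.359 0 0 0 0;0.127 0.359 0 0 0 0;0.127 0.359 0 0 0 0'
python3 - <<'E'
from casef import *
s=robot.read_state();p=s["tool_pos"]
print(wc(p),s["force"],s["opening"])
need(*cw(130,50,190),-11.33)
p0=cw(130,50,190)
for th in (1.6,1.4,1.2,1.0,.8,.6,.4,.25,.1,0):
    r=130;x=76-r*np.cos(th)+12*np.sin(th)+10;z=60+r*np.sin(th)+12*np.cos(th)
    print(th,np.round([x,z]),np.round((cw(x,50,z)-p0)/.3,3))
E
```

```text
t: 33.4
tool_pos: [0.5401, 0.3017, 0.3131]
orientation: [2.426, 1.996, -0.001]
force: [0.2, -0.5, -0.2]
opening: 0.0007
[120.9  47.9 313.1] [ 0.15307522 -0.48363112 -0.2282902 ] 0.0007259801735151044
t 33.4 pos [0.5401 0.3017 0.3131] jaw -11.1 q [ 0.43  0.16  1.28 -0.    1.7   0.62] F [ 0.15 -0.48 -0.23] op 0.0007
shift [-0.001  0.031 -0.41 ] turn [ 0.001 -0.001 -0.005]
1.6 [102. 190.] [-0.018 -0.092 -0.001]
1.4 [ 76. 190.] [-0.036 -0.177  0.   ]
1.2 [ 50. 186.] [-0.052 -0.261 -0.015]
1.0 [ 26. 176.] [-0.068 -0.34  -0.047]
0.8 [  4. 162.] [-0.082 -0.412 -0.095]
0.6 [-15. 143.] [-0.095 -0.472 -0.156]
0.4 [-29. 122.] [-0.104 -0.52  -0.228]
0.25 [-37. 104.] [-0.109 -0.546 -0.287]
0.1 [-42.  85.] [-0.113 -0.563 -0.35 ]
0 [-44.  72.] [-0.114 -0.569 -0.393]
```

```bash

python3 -m handwheel '0 0.031 0 0 0 0;0 0.031 -0.15 0 0 0;0 0.031 -0.3 0 0 0;0 0.031 -0.41 0 0 0;0 0.031 -0.41 0 0 0'
python3 -m handwheel '0 0 0 0 0 0;-0.018 -0.092 0 0 0 0;-0.036 -0.177 0 0 0 0;-0.044 -0.22 -0.007 0 0 0;-0.052 -0.261 -0.015 0 0 0'
python3 -c "
from casef import *
s=robot.read_state();print(wc(s['tool_pos']))"
```

```text
t: 33.9
tool_pos: [0.5367, 0.3091, 0.1846]
orientation: [-2.426, -1.993, 0.015]
force: [0.3, -0.9, -1.0]
opening: 0.0003
t: 34.4
tool_pos: [0.5262, 0.2332, 0.1896]
orientation: [2.425, 1.994, 0.009]
force: [1.6, 1.6, 3.0]
opening: 0.0004
[ 50.9  48.  189.6]
```

```bash

python3 -m handwheel '-0.016 -0.079 -0.032 0 0 0;-0.03 -0.151 -0.08 0 0 0;-0.043 -0.211 -0.141 0 0 0;-0.052 -0.259 -0.213 0 0 0;-0.057 -0.285 -0.272 0 0 0'
python3 -m handwheel '0 -0.01 -0.03 0 0 0;-0.002 -0.015 -0.06 0 0 0;-0.003 -0.02 -0.09 0 0 0;-0.003 -0.02 -0.11 0 0 0;-0.003 -0.02 -0.112 0 0 0'
python3 -c "
from casef import *
s=robot.read_state();print(wc(s['tool_pos']))
p,d=robot.read_camera('top');cv2.imwrite('pics/top7.png',p[:,:,::-1])
p,d=robot.read_camera('scene');cv2.imwrite('pics/sc7.png',cv2.resize(p[170:330,300:500,::-1],None,fx=3.6,fy=3.6))"
```

```text
t: 34.9
tool_pos: [0.5079, 0.1464, 0.1048]
orientation: [2.426, 1.994, 0.002]
force: [1.1, 0.1, 1.8]
opening: 0.0005
t: 35.4
tool_pos: [0.5067, 0.1418, 0.0721]
orientation: [2.425, 1.996, -0.0]
force: [-7.2, -4.2, 16.3]
opening: 0.0006
[-42.5  49.2  72.1]
```

View pics/sc7.png

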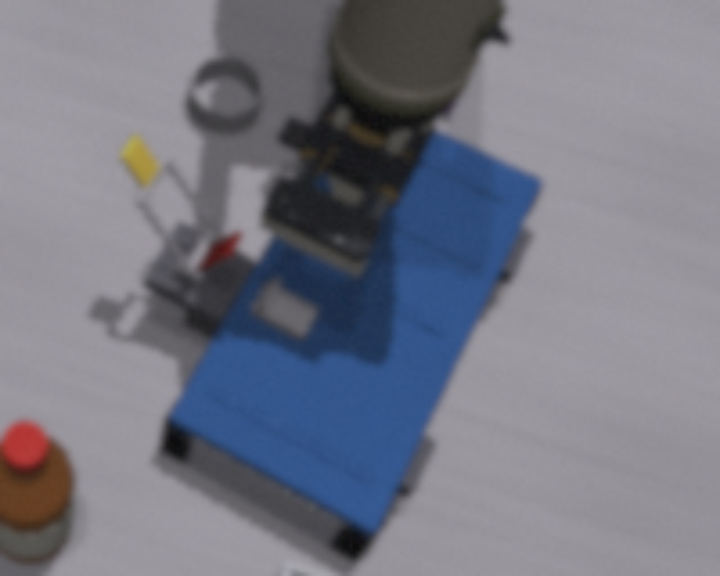

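Lid lies closed (blue, flat on the case); loop still leaning back with yellow tab at (140,160) in the crop. Retreat up and measure the loop.

```bash

python3 -m handwheel '0 0 0.15 0 0 0;0 0 0.3 0 0 0;0 0 0.45 0 0 0;0 0 0.6 0 0 0;0 0 0.7 0 0 0' 0 3
python3 -m handwheel '-0.3 0 0 0 0 0;-0.3 0 0 0 0 0;-0.3 0 0 0 0 0;-0.3 0 0 0 0 0'
cat > latch.py <<'E'
from casef import *
import sys
p,d=robot.read_camera("top");W=world("top",d)
q=np.stack([(W[...,:2]-C)@X_,(W[...,:2]-C)@Y_],-1)*1000;z=W[...,2]*1000
hsv=cv2.cvtColor(p,cv2.COLOR_RGB2HSV).astype(int)
near=(q[...,0]>-230)&(q[...,0]<60)&(q[...,1]>-110)&(q[...,1]<20)&(z>60)&(z<230)
yel=near&(hsv[...,0]>18)&(hsv[...,0]<35)&(hsv[...,1]>110)
red=near&((hsv[...,0]<6)|(hsv[...,0]>174))&(hsv[...,1]>120)
for n,m in (("yellow",yel),("red",red)):
    if m.sum(): print(n,m.sum(),"x",np.percentile(q[m][:,0],[5,50,95]).round(),"y",np.percentile(q[m][:,1],[5,50,95]).round(),"z",np.percentile(z[m],[5,50,95]).round())
lid=(abs(q[...,1])<130)&(abs(q[...,0])<60)&(z>40)&(z<200)
A=np.c_[q[lid],np.ones(lid.sum())];co=np.linalg.lstsq(A,z[lid],rcond=None)[0];print("lid z median",np.median(z[lid]),"slope x",co[0])
cv2.imwrite("pics/%s.png"%sys.argv[1],cv2.resize(p[110:220,210:330,::-1],None,fx=5,fy=5,interpolation=cv2.INTER_CUBIC))
s=robot.read_state();print("tcp case",wc(s["tool_pos"]),"t",s["t"],np.round(s["force"],1))
E
python3 latch.py l1
```

```text
t: 36.0
tool_pos: [0.5073, 0.1424, 0.2851]
orientation: [2.424, 1.995, 0.007]
force: [0.1, -0.4, -0.5]
opening: 0.0363
t: 36.4
tool_pos: [0.4162, 0.1421, 0.2814]
orientation: [2.424, 1.997, 0.003]
force: [0.7, -0.5, 1.1]
opening: 0.0465
yellow 77 x [-172. -163. -153.] y [-52. -43. -35.] z [169. 183. 191.]
red 87 x [-104.  -96.  -88.] y [-53. -44. -36.] z [102. 122. 136.]
lid z median 71.37006220792652 slope x -0.017705119308554187
tcp case [-59.9 137.4 281.3] t 36.45 [ 0.3 -0.3 -0.5]
```

View pics/l1.png

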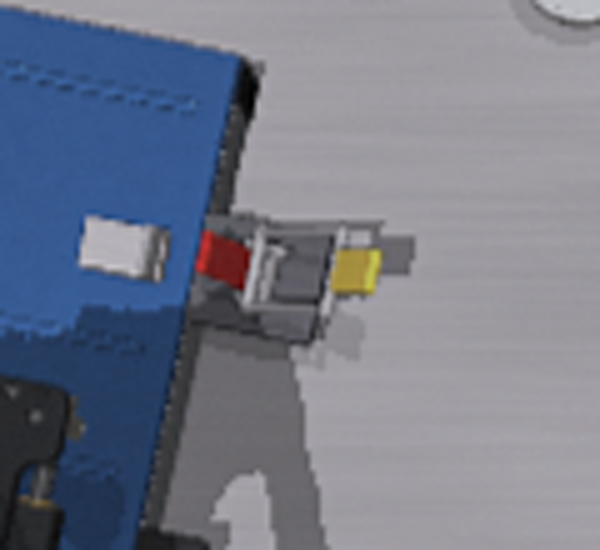

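```bash
python3 -c "
from casef import *
need(*cw(-161,-44.5,250),-11.33)"
```

```text
t 36.45 pos [0.4168 0.142  0.2813] jaw -11.07 q [ 0.21 -0.33  1.81  0.    1.67  0.41] F [ 0.33 -0.25 -0.48] op 0.0465
shift [ 0.528 -0.449 -0.104] turn [-0.001  0.002 -0.006]
```

```bash

python3 -m handwheel '0.528 -0.449 0 0 0 -0.006;0.528 -0.449 0 0 0 -0.006;0.528 -0.449 0 0 0 -0.006;0.528 -0.449 0 0 0 -0.006;0.528 -0.449 0 0 0 -0.006' -0.05 3
python3 -m handwheel '0 0 0 0 0 0;0 0 0 0 0 0;0 0 0 0 0 0'
python3 -c "
from casef import *
need(*cw(-161,-44.5,200),-11.33)"
```

```text
t: 36.95
tool_pos: [0.5779, 0.0029, 0.2781]
orientation: [-2.434, -1.985, 0.004]
force: [-1.2, 0.4, 0.2]
opening: 0.0487
t: 37.25
tool_pos: [0.5744, 0.008, 0.2812]
orientation: [2.43, 1.992, 0.001]
force: [0.6, 0.3, -0.0]
opening: 0.0489
t 37.25 pos [0.5744 0.008  0.2812] jaw -11.31 q [-0.08  0.04  1.47  0.    1.63  0.12] F [ 0.59  0.29 -0.02] op 0.0489
shift [ 0.003 -0.003 -0.271] turn [-0.     0.001 -0.   ]
```

```bash

python3 -m handwheel '0.003 -0.003 -0.1 0 0 0;0.003 -0.003 -0.2 0 0 0;0.003 -0.003 -0.3 0 0 0;0.003 -0.003 -0.37 0 0 0;0.003 -0.003 -0.37 0 0 0'
python3 -m handwheel '0 0 0 0 0 0;0 0 0 0 0 0'
python3 -c "
from casef import *
s=robot.read_state();print(wc(s['tool_pos']),s['force'])
p,d=robot.read_camera('scene');cv2.imwrite('pics/sc8.png',cv2.resize(p[180:280,290:410,::-1],None,fx=5,fy=5,interpolation=2))"
```

```text
t: 37.75
tool_pos: [0.5728, 0.0073, 0.1667]
orientation: [-2.426, -1.99, 0.006]
force: [-0.6, 0.3, -0.1]
opening: 0.0486
t: 37.95
tool_pos: [0.5767, 0.0064, 0.1723]
orientation: [2.428, 1.99, 0.004]
force: [0.7, 0.2, 0.7]
opening: 0.0487
[-161.5  -46.   172.3] [0.65010518 0.21826869 0.72172256]
```

View pics/sc8.png

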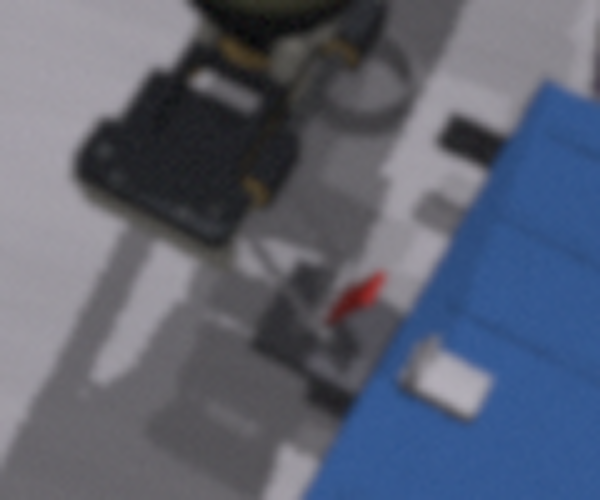

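The gripper hides the tab; closing will tell by the opening (~20 mm expected).

```bash

python3 -m handwheel '0 0 0 0 0 0;0 0 0 0 0 0;0 0 0 0 0 0;0 0 0 0 0 0;0 0 0 0 0 0' 1 4
python3 -m handwheel '0 0 0 0 0 0;0 0 0 0 0 0'
python3 - <<'E'
from casef import *
s=robot.read_state();print(wc(s['tool_pos']),s['force'])
pin=np.array([-103.3,102.7])
a0=127
g0=pin+93*np.array([np.cos(np.radians(a0)),np.sin(np.radians(a0))])
for a in (120,112,104,96,88,80,70,60,50,40,30,20,12,5):
    g=pin+93*np.array([np.cos(np.radians(a)),np.sin(np.radians(a))]);dx,dz=(g-g0)/1000
    v=np.append(dx*X_,dz)/.3;print(a,np.round(g),np.round(v,3))
E
```

```text
t: 38.5
tool_pos: [0.5754, 0.0059, 0.1699]
orientation: [-2.431, -1.99, 0.001]
force: [-1.9, 0.1, 2.6]
opening: 0.0201
t: 38.7
tool_pos: [0.5755, 0.0059, 0.1699]
orientation: [-2.431, -1.99, 0.001]
force: [-2.6, 0.0, 1.6]
opening: 0.02
[-162.2  -45.   169.9] [-2.55229718  0.02600325  1.59966472]
120 [-150.  183.] [0.006 0.031 0.021]
112 [-138.  189.] [0.014 0.069 0.04 ]
104 [-126.  193.] [0.022 0.109 0.053]
96 [-113.  195.] [0.03  0.151 0.061]
88 [-100.  196.] [0.039 0.194 0.062]
80 [-87. 194.] [0.047 0.236 0.058]
70 [-71. 190.] [0.057 0.287 0.044]
60 [-57. 183.] [0.067 0.335 0.021]
50 [-44. 174.] [ 0.076  0.378 -0.01 ]
40 [-32. 162.] [ 0.083  0.416 -0.048]
30 [-23. 149.] [ 0.089  0.446 -0.093]
20 [-16. 135.] [ 0.094  0.469 -0.142]
12 [-12. 122.] [ 0.096  0.48  -0.183]
5 [-11. 111.] [ 0.097  0.486 -0.221]
```

```bash
python3 - <<'E'
from casef import *
f=lambda a:97*np.array([np.cos(np.radians(a)),np.sin(np.radians(a))])
for grp in ((127,120,113,106,99,92),(92,84,76,68,60,52),(52,44,36,28,20,14)):
    for a in grp[1:]:
        dx,dz=(f(a)-f(grp[0]))/1000;print(a,np.round(np.append(dx*X_,dz)/.3,3))
E
```

```text
120 [0.006 0.032 0.022]
113 [0.013 0.067 0.039]
106 [0.021 0.103 0.053]
99 [0.028 0.141 0.061]
92 [0.036 0.18  0.065]
84 [ 0.009  0.044 -0.002]
76 [ 0.018  0.088 -0.009]
68 [ 0.026  0.13  -0.023]
60 [ 0.034  0.17  -0.043]
52 [ 0.041  0.206 -0.068]
44 [ 0.007  0.033 -0.03 ]
36 [ 0.012  0.061 -0.065]
28 [ 0.017  0.085 -0.103]
20 [ 0.021  0.103 -0.144]
14 [ 0.023  0.112 -0.177]
```

```bash

python3 -m handwheel '0.006 0.032 0.022 0 0 0;0.013 0.067 0.039 0 0 0;0.021 0.103 0.053 0 0 0;0.028 0.141 0.061 0 0 0;0.036 0.18 0.065 0 0 0'
python3 latch.py l2
```

```text
t: 39.2
tool_pos: [0.5866, 0.0614, 0.1897]
orientation: [2.43, 1.991, 0.0]
force: [-1.6, -0.5, -1.3]
opening: 0.0197
lid z median 71.19920171133364 slope x -0.0006219056597252723
tcp case [-104.   -44.9  189.7] t 39.25 [-1.9  1.2 -1.1]
```

View pics/l2.png

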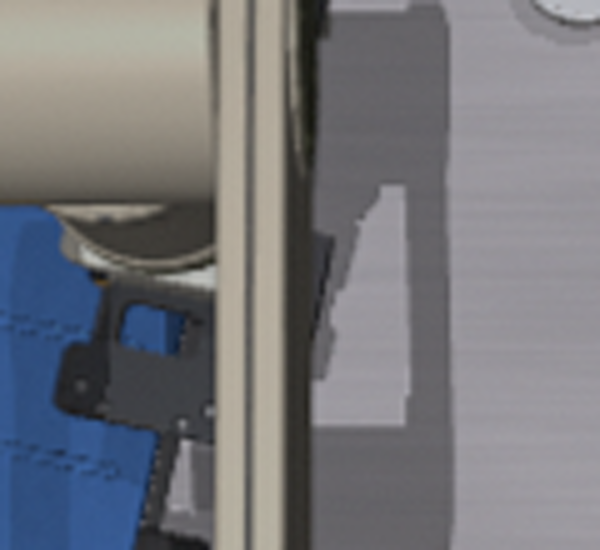

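Arm hides the latch from above, but opening 20 mm says the tab is still held and forces are low. Continue.

```bash

python3 -m handwheel '0.009 0.044 -0.002 0 0 0;0.018 0.088 -0.009 0 0 0;0.026 0.13 -0.023 0 0 0;0.034 0.17 -0.043 0 0 0;0.041 0.206 -0.068 0 0 0'
python3 -c "
from casef import *
s=robot.read_state();print(wc(s['tool_pos']),s['force'])"
python3 -m handwheel '0.007 0.033 -0.03 0 0 0;0.012 0.061 -0.065 0 0 0;0.017 0.085 -0.103 0 0 0;0.017 0.085 -0.103 0 0 0'
python3 -c "
from casef import *
s=robot.read_state();print(wc(s['tool_pos']),s['force'])
p,d=robot.read_camera('scene');cv2.imwrite('pics/sc9.png',cv2.resize(p[180:280,290:410,::-1],None,fx=5,fy=5,interpolation=2))"
```

```text
t: 39.75
tool_pos: [0.599, 0.123, 0.1684]
orientation: [2.431, 1.99, 0.0]
force: [-1.6, 0.4, -0.6]
opening: 0.0199
[-42.8 -45.  168.4] [-1.61856423  0.37620363 -0.63095627]
t: 40.15
tool_pos: [0.6032, 0.1484, 0.1357]
orientation: [-2.429, -1.99, 0.002]
force: [1.4, 0.5, -0.6]
opening: 0.0198
[-17.1 -44.1 135.7] [ 1.39310525  0.54921469 -0.61248814]
```

View pics/sc9.png

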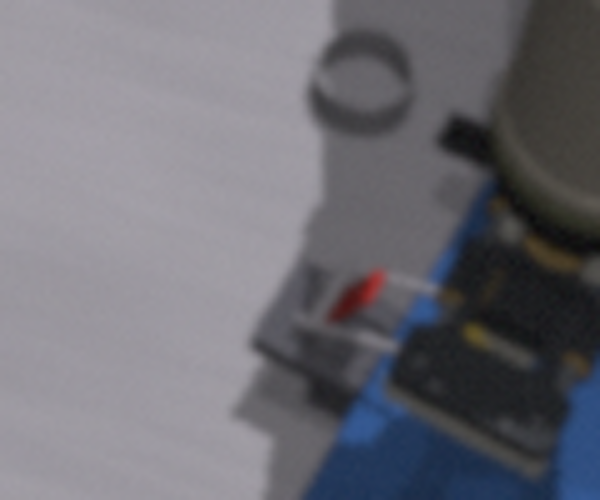

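```bash

python3 -m handwheel '0.004 0.018 -0.04 0 0 0;0.006 0.028 -0.08 0 0 0;0.007 0.034 -0.12 0 0 0;0.007 0.034 -0.14 0 0 0;0.007 0.034 -0.14 0 0 0'
python3 -c "
from casef import *
s=robot.read_state();print(wc(s['tool_pos']),s['force'])"
python3 -m handwheel '0 0 0 0 0 0;0 0 0 0 0 0;0 0 0 0 0 0;0 0 0 0 0 0' 0 4
python3 -m handwheel '0 0 0.1 0 0 0;0 0 0.25 0 0 0;0 0 0.4 0 0 0;0 0 0.55 0 0 0;0 0 0.65 0 0 0'
python3 -m handwheel '-0.4 0.3 0 0 0 0;-0.4 0.3 0 0 0 0;-0.4 0.3 0 0 0 0;-0.4 0.3 0 0 0 0'
python3 latch.py l3
```

```text
t: 40.7
tool_pos: [0.6054, 0.1576, 0.0946]
orientation: [-2.43, -1.99, 0.002]
force: [0.5, 1.4, -0.9]
opening: 0.0196
[ -7.6 -44.5  94.6] [ 0.5133553   1.42102577 -0.92552924]
t: 41.1
tool_pos: [0.6063, 0.1573, 0.0966]
orientation: [2.431, 1.99, 0.001]
force: [-0.1, 0.1, -1.1]
opening: 0.0451
t: 41.6
tool_pos: [0.6068, 0.1576, 0.2958]
orientation: [2.429, 1.989, 0.007]
force: [0.7, 0.1, -0.5]
opening: 0.0467
t: 42.0
tool_pos: [0.4822, 0.2508, 0.2919]
orientation: [-2.425, -1.995, -0.001]
force: [0.6, -0.4, 0.6]
opening: 0.0464
yellow 89 x [-34. -20.  -8.] y [-52. -44. -36.] z [80. 84. 88.]
red 87 x [-104.  -97.  -89.] y [-53. -44. -35.] z [103. 123. 137.]
lid z median 71.3734966604369 slope x -0.02321792709076687
tcp case [ 58.4  92.4 291.9] t 42.05 [-0.2 -0.3  1.3]
```

View pics/l3.png

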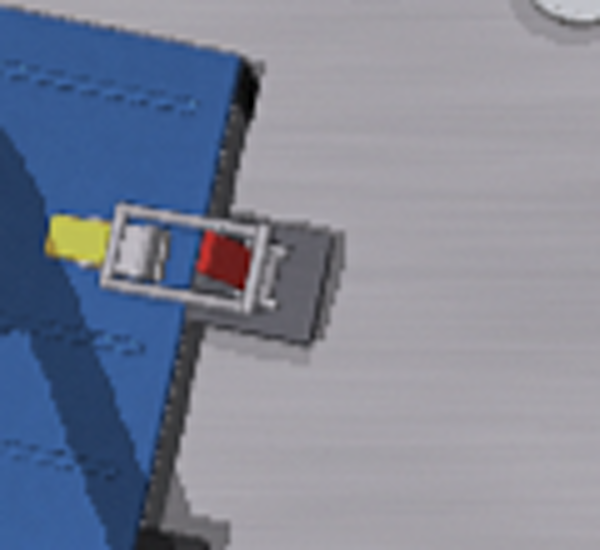

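Loop lies behind the keeper (bar at (112,245), left of the steel lip), lever still up. Now the lever.

```bash
python3 - <<'E'
from casef import *
need(*cw(-62,-45,240),-11.33)
p0=cw(-62,-45,128)
prev=p0
for th in (1.95,1.7,1.5,1.3,1.1,.9,.7,.5,.35,.2,.1,0,-.06):
    r=43;x=-110-r*np.cos(th)+3*np.sin(th)+8;z=86+r*np.sin(th)+3*np.cos(th)
    w=cw(x,-45,z);print(th,np.round([x,z]),np.round((w-p0)/.3,3))
E
```

```text
t 42.05 pos [0.4842 0.2493 0.2919] jaw -11.17 q [ 0.38 -0.04  1.53  0.    1.65  0.58] F [-0.2  -0.35  1.29] op 0.0465
shift [ 0.37  -0.484 -0.173] turn [-0.001  0.001 -0.004]
1.95 [-83. 125.] [-0.014 -0.07  -0.011]
1.7 [-93. 128.] [-0.021 -0.103  0.001]
1.5 [-102.  129.] [-0.026 -0.131  0.004]
1.3 [-111.  128.] [-0.032 -0.159  0.001]
1.1 [-119.  126.] [-0.037 -0.186 -0.008]
0.9 [-126.  122.] [-0.042 -0.21  -0.022]
0.7 [-133.  116.] [-0.046 -0.232 -0.04 ]
0.5 [-138.  109.] [-0.05  -0.249 -0.063]
0.35 [-141.  104.] [-0.052 -0.259 -0.081]
0.2 [-144.   97.] [-0.053 -0.267 -0.102]
0.1 [-144.   93.] [-0.054 -0.27  -0.116]
0 [-145.   89.] [-0.054 -0.271 -0.13 ]
-0.06 [-145.   86.] [-0.054 -0.272 -0.139]
```

```bash

python3 -m handwheel '0.37 -0.484 0 0 0 0;0.37 -0.484 0 0 0 0;0.37 -0.484 0 0 0 0;0.37 -0.484 0 0 0 0;0.37 -0.484 -0.17 0 0 0' 1 20
python3 -m handwheel '0 0 0 0 0 0;0 0 0 0 0 0;0 0 0 0 0 0'
python3 -c "
from casef import *
s=robot.read_state();print(wc(s['tool_pos']))
need(*cw(-62,-45,128),-11.33)"
```

```text
t: 42.55
tool_pos: [0.6041, 0.0972, 0.2485]
orientation: [2.429, 1.977, 0.017]
force: [0.4, 1.3, 0.4]
opening: 0.0109
t: 42.85
tool_pos: [0.5978, 0.1026, 0.2436]
orientation: [2.429, 1.99, 0.004]
force: [0.1, 0.0, 1.1]
opening: 0.0008
[-63.  -47.9 243.6]
t 42.85 pos [0.5978 0.1026 0.2436] jaw -11.36 q [ 0.09  0.14  1.44 -0.    1.57  0.28] F [0.1  0.02 1.11] op 0.0008
shift [-0.009  0.005 -0.385] turn [-0.     0.004  0.001]
```

```bash

python3 -m handwheel '-0.009 0.005 -0.1 0 0 0;-0.009 0.005 -0.22 0 0 0;-0.009 0.005 -0.33 0 0 0;-0.009 0.005 -0.385 0 0 0;-0.009 0.005 -0.385 0 0 0'
python3 -m handwheel '0 0 0 0 0 0;0 0 0 0 0 0'
python3 -c "
from casef import *
s=robot.read_state();print(wc(s['tool_pos']))
need(*cw(-62,-45,128),-11.33)"
```

```text
t: 43.35
tool_pos: [0.5934, 0.1043, 0.1247]
orientation: [-2.429, -1.99, 0.003]
force: [0.3, -0.6, -0.2]
opening: 0.0002
t: 43.55
tool_pos: [0.5961, 0.1041, 0.1286]
orientation: [2.429, 1.989, 0.006]
force: [0.7, 0.2, 0.4]
opening: 0.0002
[-61.9 -45.8 128.6]
t 43.55 pos [0.5961 0.1041 0.1286] jaw -11.37 q [0.09 0.2  1.58 0.   1.36 0.29] F [0.69 0.2  0.44] op 0.0002
shift [-0.003  0.    -0.002] turn [-0.     0.006  0.001]
```

```bash

python3 -m handwheel '-0.014 -0.07 -0.011 0 0 0;-0.021 -0.103 0 0 0 0;-0.026 -0.131 0.003 0 0 0;-0.032 -0.159 0 0 0 0;-0.037 -0.186 -0.008 0 0 0'
python3 -m handwheel '-0.003 -0.012 -0.007 0 0 0;-0.005 -0.024 -0.014 0 0 0;-0.007 -0.035 -0.023 0 0 0;-0.009 -0.046 -0.032 0 0 0;-0.009 -0.046 -0.032 0 0 0'
python3 -c "
from casef import *
s=robot.read_state();print(wc(s['tool_pos']),s['force'])
p,d=robot.read_camera('scene');cv2.imwrite('pics/sc10.png',cv2.resize(p[180:280,290:410,::-1],None,fx=5,fy=5,interpolation=2))"
```

```text
t: 44.05
tool_pos: [0.5838, 0.0475, 0.1242]
orientation: [2.43, 1.989, 0.003]
force: [0.5, 1.2, 1.0]
opening: 0.0005
t: 44.55
tool_pos: [0.5802, 0.034, 0.1129]
orientation: [-2.431, -1.99, 0.001]
force: [0.5, 0.7, 0.8]
opening: 0.0004
[-133.8  -44.   112.9] [0.47269622 0.69542949 0.76214263]
```

View pics/sc10.png

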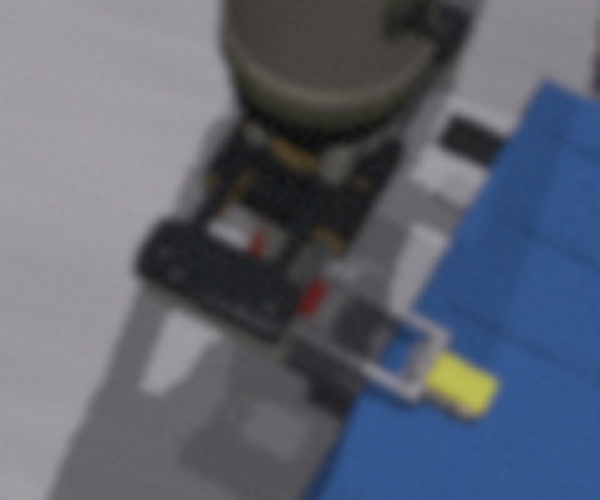

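```bash

python3 -m handwheel '-0.004 -0.017 -0.023 0 0 0;-0.006 -0.027 -0.041 0 0 0;-0.007 -0.035 -0.062 0 0 0;-0.008 -0.038 -0.076 0 0 0;-0.008 -0.039 -0.09 0 0 0'
python3 -m handwheel '0 0 -0.008 0 0 0;0 0 -0.012 0 0 0;0 0 -0.012 0 0 0'
python3 -c "
from casef import *
s=robot.read_state();print(wc(s['tool_pos']),s['force'])"
```

```text
t: 45.1
tool_pos: [0.5778, 0.0223, 0.089]
orientation: [-2.431, -1.99, 0.001]
force: [-23.0, 0.8, 48.1]
opening: 0.0006
t: 45.4
tool_pos: [0.578, 0.0223, 0.0889]
orientation: [2.43, 1.99, -0.001]
force: [-28.1, 0.1, 50.4]
opening: 0.0007
[-145.7  -44.1   88.9] [-28.12558611   0.12033444  50.35762407]
```

```bash

python3 -m handwheel '0 0 0.05 0 0 0;0 0 0.15 0 0 0;0 0 0.3 0 0 0;0 0 0.5 0 0 0;0 0 0.65 0 0 0'
python3 -m handwheel '-0.45 0.35 0 0 0 0;-0.45 0.35 0 0 0 0;-0.45 0.35 0 0 0 0;-0.45 0.35 0 0 0 0;-0.45 0.35 0 0 0 0' -1
python3 latch.py l4
python3 -c "
from casef import *
p,d=robot.read_camera('top');cv2.imwrite('pics/top11.png',p[:,:,::-1])"
```

```text
t: 45.9
tool_pos: [0.5773, 0.0223, 0.2739]
orientation: [-2.43, -1.989, 0.002]
force: [1.3, -0.7, 0.5]
opening: 0.0004
t: 46.4
tool_pos: [0.4414, 0.129, 0.273]
orientation: [-2.428, -1.993, -0.001]
force: [0.4, -0.0, -0.2]
opening: 0.0356
yellow 104 x [-49. -35. -22.] y [-53. -45. -36.] z [86. 90. 93.]
red 165 x [-162. -140. -120.] y [-53. -44. -36.] z [85. 89. 92.]
lid z median 71.36828076136159 slope x -0.037513026789884475
tcp case [-68.6 109.4 273. ] t 46.45 [-0.2 -0.4  0.4]
```

View pics/l4.png

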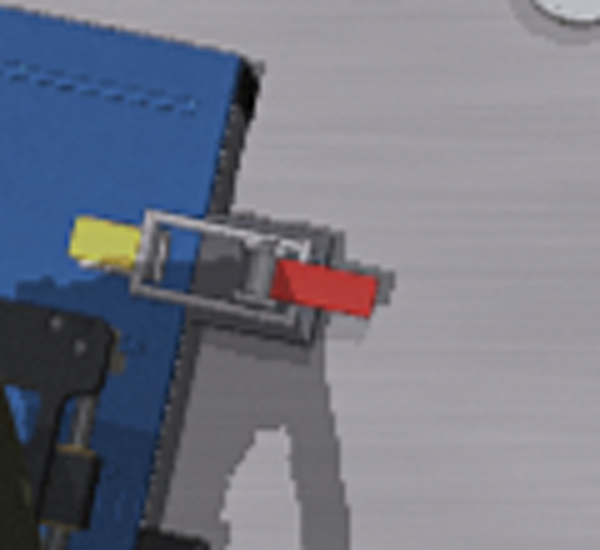

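View pics/top11.png

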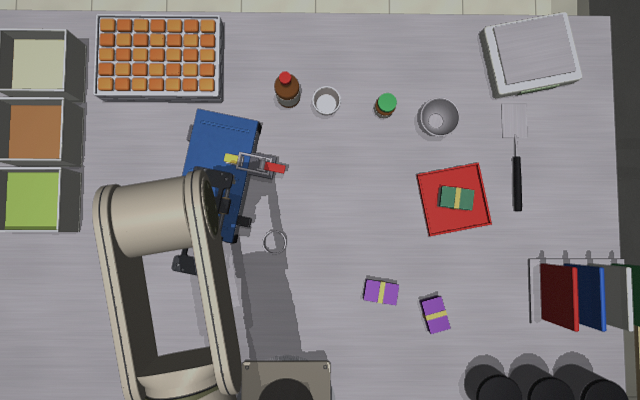

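```bash

python3 -m handwheel '-0.2 -0.3 0.05 0 0 0;-0.2 -0.7 0.05 0 0 0;-0.2 -0.7 0.05 0 0 0;-0.2 -0.7 0.05 0 0 0;-0.2 -0.7 0.05 0 0 0'
python3 -m handwheel '0 0 0 0 0 0;0 0 0 0 0 0;0 0 0 0 0 0'
python3 latch.py l5; python3 boxes.py 2>/dev/null
python3 - <<'E'
from casef import *
p,d=robot.read_camera("top");W=world("top",d)
q=np.stack([(W[...,:2]-C)@X_,(W[...,:2]-C)@Y_],-1)*1000;z=W[...,2]*1000
b=(z>60)&(z<85)
for x0 in (-65,-30,0,30,65): print(x0,[round(float(np.median(z[b&(abs(q[...,0]-x0)<6)&(abs(q[...,1]-y0)<25)])),1) for y0 in (-110,40,110)])
hsv=cv2.cvtColor(p,cv2.COLOR_RGB2HSV).astype(int)
red=((hsv[...,0]<6)|(hsv[...,0]>174))&(hsv[...,1]>120)&(abs(q[...,1]+45)<12)&(q[...,0]<-110)&(q[...,0]>-175)&(z>60)
print("lever slope",np.polyfit(q[red][:,0],z[red],1))
for t in robot.tip_of("top","loop_bar")[:2]: r,c=map(int,np.round(t["at"]));print("bar",t["conf"],wc(ray("top",t["at"][1],t["at"][0],.089)))
E
```

```text
t: 47.0
tool_pos: [0.3824, -0.0869, 0.2881]
orientation: [2.434, 1.984, -0.002]
force: [-0.6, -0.3, 0.2]
opening: 0.0837
t: 47.3
tool_pos: [0.3833, -0.0821, 0.2877]
orientation: [-2.43, -1.99, 0.0]
force: [0.3, 0.4, 0.3]
opening: 0.0929
yellow 104 x [-49. -36. -22.] y [-53. -44. -36.] z [85. 90. 95.]
red 164 x [-162. -141. -120.] y [-53. -45. -36.] z [85. 89. 92.]
lid z median 71.26237404919445 slope x -0.024154251636512566
tcp case [-286.   126.2  287.7] t 47.35 [0.1 0.  0.2]
conf 0.97 hue 138.0 px [434. 313.  32.  41.] c [ 226.6 -363.3] size [81.6 51.4] narrow deg 105.7 n 712 z 0.041
conf 0.75 hue 138.0 px [214. 280.  26.  39.] c [312.6 182.6] size [80.4 52.1] narrow deg 95.3 n 717 z 0.041
conf 0.73 hue 74.0 px [456. 196.  38.  23.] c [ 511.4 -419.1] size [82.3 51.6] narrow deg 171.9 n 693 z 0.046
conf 0.69 hue 138.0 px [387. 292.  28.  23.] c [ 279.3 -242.6] size [57.7 50.8] narrow deg 170.1 n 460 z 0.041
-65 [71.0, 71.5, 70.9]
-30 [71.0, 70.8, 71.6]
0 [70.8, 72.0, 71.4]
30 [70.9, 71.9, 71.7]
65 [71.0, 70.9, 71.4]
lever slope [-3.94672377e-03  8.85913905e+01]
bar 0.68 [-50.4 -43.9  89. ]
```

View pics/l5.png

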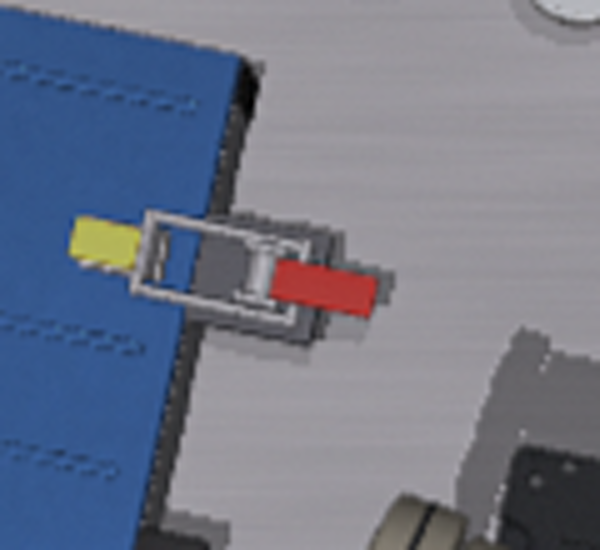

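The picture shows the lever flat with the loop drawn tight on the keeper. The lid is flat, the lever slope is about 0, and the tray box is in place. I'm handing the job in.

```bash
python3 -c "
from plant import robot
print(robot.close_job())"
```

```text
the job is handed in; nothing more can be done
None
```

The job is done and handed in at about 47 s of the 210 s allowed; no verdict was reported.

- **Boxes:** I lifted all four. Three weighed about 1.9, 2.3 and 2.0 N (roughly 200 g each) and stand in the case. The fourth weighed about 3.9 N (roughly 390 g) and lies in the red tray. I carried each one level.
- **Case:** I pushed the lid closed, guided the loop by its yellow tab over behind the keeper, and pushed the lever down flat.

**Last checks:**
- **Lid:** flat, its top at 71 mm everywhere I measured.
- **Lever:** slope about 0 rad.
- **Loop bar:** about 2 mm from the keeper point.
- **Heavy box:** flat, about 1 mm from the tray's centre.
- **Good boxes:** when last seen, just after the fourth box went into the tray, they were flat and within 3 mm of their slots. The closed lid hides them now.
- **Bystanders:** they looked unmoved in the last full picture. I did not measure them again.
- **Robot:** clear of everything.

**Didn't agree or went less well:**
- One lid-slope fit gave −0.02 to −0.04 rad, probably because the raised latch parts and the arm were in its area. Point checks across the lid were flat.
- When the lever bottomed out, I pressed on it with the fingertips at about 58 N for roughly 0.3 s. That is below the 120 N wrist limit. It is above the 40 N limit set for the arm and gripper body, which I took not to cover the fingertips.
- Two boxes were released a few millimetres above the case floor. Both settled flat.

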